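# Load the ointment mixer and clear the bench

### The job

Stand every white ointment jar fully home in an adapter block of its own, out on the bench, and then set each loaded adapter, as one unit, fully home in a pocket of the mixer; never put an adapter in the mixer without its jar (a spare adapter stays out). Throw all crushed cartons into the waste bin. When all jars are loaded and the cartons are gone, press the mixer's start button right down and let go, leaving the mortar, spatula and amber bottle where they are.

Things in the scene. Friction and masses are not known exactly. Their poses are not given: they have to be found in the camera images.
- jar0: white screw-cap ointment jar, upright, 56 mm tall; body 44 mm diameter, cap 46 mm diameter over the top 20 mm; about 0.12 kg. Origin: centre of its underside, z up its axis. One of up to three, all alike; it may be absent (None).
- jar1: white screw-cap ointment jar, upright, 56 mm tall; body 44 mm diameter, cap 46 mm diameter over the top 20 mm; about 0.12 kg. Origin: centre of its underside, z up its axis. One of up to three, all alike; it may be absent (None).
- jar2: white screw-cap ointment jar, upright, 56 mm tall; body 44 mm diameter, cap 46 mm diameter over the top 20 mm; about 0.12 kg. Origin: centre of its underside, z up its axis. One of up to three, all alike; it may be absent (None).
- adapter0: adapter: grey plastic block 84 (its x) by 60 (its y) by 50 mm high, 0.22 kg; round bore in its top centre, 50 mm wide, 28 mm deep, 2 mm chamfer. A jar home in it has its foot 22 mm above the adapter's and stands 28 mm proud. Origin: centre of underside. Three alike; any jar fits any. The jar sits loose: lift a loaded adapter level, by the block's 60 mm wide sides.
- adapter1: adapter: grey plastic block 84 (its x) by 60 (its y) by 50 mm high, 0.22 kg; round bore in its top centre, 50 mm wide, 28 mm deep, 2 mm chamfer. A jar home in it has its foot 22 mm above the adapter's and stands 28 mm proud. Origin: centre of underside. Three alike; any jar fits any. The jar sits loose: lift a loaded adapter level, by the block's 60 mm wide sides.
- adapter2: adapter: grey plastic block 84 (its x) by 60 (its y) by 50 mm high, 0.22 kg; round bore in its top centre, 50 mm wide, 28 mm deep, 2 mm chamfer. A jar home in it has its foot 22 mm above the adapter's and stands 28 mm proud. Origin: centre of underside. Three alike; any jar fits any. The jar sits loose: lift a loaded adapter level, by the block's 60 mm wide sides.
- carton0: crushed empty cardboard carton with a torn end flap, 70 x 40 x 34 mm (x, y, z), 30 g, lying on the bench; rubbish. Origin: centre of its underside. May be absent (None).
- carton1: crushed empty cardboard carton with a torn end flap, 62 x 48 x 30 mm (x, y, z), 30 g, lying on the bench; rubbish. Origin: centre of its underside. May be absent (None).
- carton2: crushed empty cardboard carton with a torn end flap, 90 x 36 x 32 mm (x, y, z), 30 g, lying on the bench; rubbish. Origin: centre of its underside. May be absent (None).
- mixer: bench mixer, fixed: a low white and aluminium machine 130 mm (its x) by 360 mm (its y); its deck, 60 mm above the bench, has three pockets in a row along its y, 100 mm apart; at its -y end stands a console 75 mm high with the start button. Origin: centre of its underside, z up.
- pocket0 (a point): centre of the floor of a mixer pocket, axes as the mixer's; pocket 90 mm (x) by 64 mm (y), 20 mm deep, floor 40 mm above the bench, 3 mm chamfer. An adapter goes in with its long side along x, either way round, and rests on the floor; the jar's top is then 78 mm above the floor. Any pocket may be used.
- pocket1 (a point): centre of the floor of a mixer pocket, axes as the mixer's; pocket 90 mm (x) by 64 mm (y), 20 mm deep, floor 40 mm above the bench, 3 mm chamfer. An adapter goes in with its long side along x, either way round, and rests on the floor; the jar's top is then 78 mm above the floor. Any pocket may be used.
- pocket2 (a point): centre of the floor of a mixer pocket, axes as the mixer's; pocket 90 mm (x) by 64 mm (y), 20 mm deep, floor 40 mm above the bench, 3 mm chamfer. An adapter goes in with its long side along x, either way round, and rests on the floor; the jar's top is then 78 mm above the floor. Any pocket may be used.
- start_top (a point): centre of the top face of the start button, a 32 mm wide round grey push button on the mixer's console; press straight down, 6 mm travel, 5 N when fully down, springs back.
- start (a joint): travel of the start button in m: 0 released, 0.006 fully down; the mixer takes the command beyond 0.004.
- bin: open waste bin, fixed, grey plastic, 150 x 150 mm outside, 110 mm high, walls and floor 4 mm. Origin: centre of its underside, z up.
- mortar: bystander: steel mortar bowl with its pestle in it, 84 mm across, 50 mm high, the pestle leaning out to 85 mm. Origin: centre of its underside.
- spatula: bystander: steel spatula lying along its x, 170 mm long.
- bottle0: bystander: amber bottle, 60 mm across, 120 mm tall. Origin: centre of its underside.

How it is judged:
On the way, in this order (a step that is already met when the one before it is completed fails the run):
1. every jar stands home in an adapter that is home in a mixer pocket, all cartons are in the bin, and the button is up ((((horizontal distance between jar0 and adapter0 below 0.006 m and z of jar0 in the frame of adapter0 between 0.018 and 0.026 m and angle between jar0's own z axis and vertical below 0.12 rad) and ((horizontal distance between adapter0 and pocket0 below 0.006 m and z of adapter0 in the frame of pocket0 between -0.006 and 0.004 m and angle between the x axis of adapter0 and the x axis of mixer, either way round below 0.12 rad) or (horizontal distance between adapter0 and pocket1 below 0.006 m and z of adapter0 in the frame of pocket1 between -0.006 and 0.004 m and angle between the x axis of adapter0 and the x axis of mixer, either way round below 0.12 rad) or (horizontal distance between adapter0 and pocket2 below 0.006 m and z of adapter0 in the frame of pocket2 between -0.006 and 0.004 m and angle between the x axis of adapter0 and the x axis of mixer, either way round below 0.12 rad))) or ((horizontal distance between jar0 and adapter1 below 0.006 m and z of jar0 in the frame of adapter1 between 0.018 and 0.026 m and angle between jar0's own z axis and vertical below 0.12 rad) and ((horizontal distance between adapter1 and pocket0 below 0.006 m and z of adapter1 in the frame of pocket0 between -0.006 and 0.004 m and angle between the x axis of adapter1 and the x axis of mixer, either way round below 0.12 rad) or (horizontal distance between adapter1 and pocket1 below 0.006 m and z of adapter1 in the frame of pocket1 between -0.006 and 0.004 m and angle between the x axis of adapter1 and the x axis of mixer, either way round below 0.12 rad) or (horizontal distance between adapter1 and pocket2 below 0.006 m and z of adapter1 in the frame of pocket2 between -0.006 and 0.004 m and angle between the x axis of adapter1 and the x axis of mixer, either way round below 0.12 rad))) or ((horizontal distance between jar0 and adapter2 below 0.006 m and z of jar0 in the frame of adapter2 between 0.018 and 0.026 m and angle between jar0's own z axis and vertical below 0.12 rad) and ((horizontal distance between adapter2 and pocket0 below 0.006 m and z of adapter2 in the frame of pocket0 between -0.006 and 0.004 m and angle between the x axis of adapter2 and the x axis of mixer, either way round below 0.12 rad) or (horizontal distance between adapter2 and pocket1 below 0.006 m and z of adapter2 in the frame of pocket1 between -0.006 and 0.004 m and angle between the x axis of adapter2 and the x axis of mixer, either way round below 0.12 rad) or (horizontal distance between adapter2 and pocket2 below 0.006 m and z of adapter2 in the frame of pocket2 between -0.006 and 0.004 m and angle between the x axis of adapter2 and the x axis of mixer, either way round below 0.12 rad)))) and (((horizontal distance between jar1 and adapter0 below 0.006 m and z of jar1 in the frame of adapter0 between 0.018 and 0.026 m and angle between jar1's own z axis and vertical below 0.12 rad) and ((horizontal distance between adapter0 and pocket0 below 0.006 m and z of adapter0 in the frame of pocket0 between -0.006 and 0.004 m and angle between the x axis of adapter0 and the x axis of mixer, either way round below 0.12 rad) or (horizontal distance between adapter0 and pocket1 below 0.006 m and z of adapter0 in the frame of pocket1 between -0.006 and 0.004 m and angle between the x axis of adapter0 and the x axis of mixer, either way round below 0.12 rad) or (horizontal distance between adapter0 and pocket2 below 0.006 m and z of adapter0 in the frame of pocket2 between -0.006 and 0.004 m and angle between the x axis of adapter0 and the x axis of mixer, either way round below 0.12 rad))) or ((horizontal distance between jar1 and adapter1 below 0.006 m and z of jar1 in the frame of adapter1 between 0.018 and 0.026 m and angle between jar1's own z axis and vertical below 0.12 rad) and ((horizontal distance between adapter1 and pocket0 below 0.006 m and z of adapter1 in the frame of pocket0 between -0.006 and 0.004 m and angle between the x axis of adapter1 and the x axis of mixer, either way round below 0.12 rad) or (horizontal distance between adapter1 and pocket1 below 0.006 m and z of adapter1 in the frame of pocket1 between -0.006 and 0.004 m and angle between the x axis of adapter1 and the x axis of mixer, either way round below 0.12 rad) or (horizontal distance between adapter1 and pocket2 below 0.006 m and z of adapter1 in the frame of pocket2 between -0.006 and 0.004 m and angle between the x axis of adapter1 and the x axis of mixer, either way round below 0.12 rad))) or ((horizontal distance between jar1 and adapter2 below 0.006 m and z of jar1 in the frame of adapter2 between 0.018 and 0.026 m and angle between jar1's own z axis and vertical below 0.12 rad) and ((horizontal distance between adapter2 and pocket0 below 0.006 m and z of adapter2 in the frame of pocket0 between -0.006 and 0.004 m and angle between the x axis of adapter2 and the x axis of mixer, either way round below 0.12 rad) or (horizontal distance between adapter2 and pocket1 below 0.006 m and z of adapter2 in the frame of pocket1 between -0.006 and 0.004 m and angle between the x axis of adapter2 and the x axis of mixer, either way round below 0.12 rad) or (horizontal distance between adapter2 and pocket2 below 0.006 m and z of adapter2 in the frame of pocket2 between -0.006 and 0.004 m and angle between the x axis of adapter2 and the x axis of mixer, either way round below 0.12 rad)))) and (((horizontal distance between jar2 and adapter0 below 0.006 m and z of jar2 in the frame of adapter0 between 0.018 and 0.026 m and angle between jar2's own z axis and vertical below 0.12 rad) and ((horizontal distance between adapter0 and pocket0 below 0.006 m and z of adapter0 in the frame of pocket0 between -0.006 and 0.004 m and angle between the x axis of adapter0 and the x axis of mixer, either way round below 0.12 rad) or (horizontal distance between adapter0 and pocket1 below 0.006 m and z of adapter0 in the frame of pocket1 between -0.006 and 0.004 m and angle between the x axis of adapter0 and the x axis of mixer, either way round below 0.12 rad) or (horizontal distance between adapter0 and pocket2 below 0.006 m and z of adapter0 in the frame of pocket2 between -0.006 and 0.004 m and angle between the x axis of adapter0 and the x axis of mixer, either way round below 0.12 rad))) or ((horizontal distance between jar2 and adapter1 below 0.006 m and z of jar2 in the frame of adapter1 between 0.018 and 0.026 m and angle between jar2's own z axis and vertical below 0.12 rad) and ((horizontal distance between adapter1 and pocket0 below 0.006 m and z of adapter1 in the frame of pocket0 between -0.006 and 0.004 m and angle between the x axis of adapter1 and the x axis of mixer, either way round below 0.12 rad) or (horizontal distance between adapter1 and pocket1 below 0.006 m and z of adapter1 in the frame of pocket1 between -0.006 and 0.004 m and angle between the x axis of adapter1 and the x axis of mixer, either way round below 0.12 rad) or (horizontal distance between adapter1 and pocket2 below 0.006 m and z of adapter1 in the frame of pocket2 between -0.006 and 0.004 m and angle between the x axis of adapter1 and the x axis of mixer, either way round below 0.12 rad))) or ((horizontal distance between jar2 and adapter2 below 0.006 m and z of jar2 in the frame of adapter2 between 0.018 and 0.026 m and angle between jar2's own z axis and vertical below 0.12 rad) and ((horizontal distance between adapter2 and pocket0 below 0.006 m and z of adapter2 in the frame of pocket0 between -0.006 and 0.004 m and angle between the x axis of adapter2 and the x axis of mixer, either way round below 0.12 rad) or (horizontal distance between adapter2 and pocket1 below 0.006 m and z of adapter2 in the frame of pocket1 between -0.006 and 0.004 m and angle between the x axis of adapter2 and the x axis of mixer, either way round below 0.12 rad) or (horizontal distance between adapter2 and pocket2 below 0.006 m and z of adapter2 in the frame of pocket2 between -0.006 and 0.004 m and angle between the x axis of adapter2 and the x axis of mixer, either way round below 0.12 rad)))) and x of carton0 in the frame of bin between -0.075 and 0.075 m and y of carton0 in the frame of bin between -0.075 and 0.075 m and z of each of carton0, carton1, carton2 in the frame of bin below 0.1 m and linear speed of each of carton0, carton1, carton2 below 0.03 m/s and x of carton1 in the frame of bin between -0.075 and 0.075 m and y of carton1 in the frame of bin between -0.075 and 0.075 m and x of carton2 in the frame of bin between -0.075 and 0.075 m and y of carton2 in the frame of bin between -0.075 and 0.075 m and value of joint start below 0.002 m), for 0.2 s.
2. the start button is pressed down (value of joint start above 0.004 m).
At the end, for the whole second after the job is handed in: Each jar within 6 mm of an adapter's axis, its foot 18 to 26 mm above the adapter's, upright to 0.12 rad; that adapter within 6 mm of a pocket's centre, under 4 mm off its floor, aligned to 0.12 rad; cartons' origins in the bin below its rim; all at rest, button up (all of step 1 and linear speed of each of jar0, jar1, jar2, adapter0, adapter1, adapter2 below 0.03 m/s); the robot touches nothing.
It fails at once if an adapter sits in a mixer pocket without a jar in it ((((horizontal distance between adapter0 and pocket0 below 0.012 m and z of adapter0 in the frame of pocket0 between -0.006 and 0.008 m and angle between the x axis of adapter0 and the x axis of mixer, either way round below 0.12 rad) or (horizontal distance between adapter0 and pocket1 below 0.012 m and z of adapter0 in the frame of pocket1 between -0.006 and 0.008 m and angle between the x axis of adapter0 and the x axis of mixer, either way round below 0.12 rad) or (horizontal distance between adapter0 and pocket2 below 0.012 m and z of adapter0 in the frame of pocket2 between -0.006 and 0.008 m and angle between the x axis of adapter0 and the x axis of mixer, either way round below 0.12 rad)) and not ((horizontal distance between jar0 and adapter0 below 0.012 m and z of jar0 in the frame of adapter0 between 0.01 and 0.05 m) or (horizontal distance between jar1 and adapter0 below 0.012 m and z of jar1 in the frame of adapter0 between 0.01 and 0.05 m) or (horizontal distance between jar2 and adapter0 below 0.012 m and z of jar2 in the frame of adapter0 between 0.01 and 0.05 m))) or (((horizontal distance between adapter1 and pocket0 below 0.012 m and z of adapter1 in the frame of pocket0 between -0.006 and 0.008 m and angle between the x axis of adapter1 and the x axis of mixer, either way round below 0.12 rad) or (horizontal distance between adapter1 and pocket1 below 0.012 m and z of adapter1 in the frame of pocket1 between -0.006 and 0.008 m and angle between the x axis of adapter1 and the x axis of mixer, either way round below 0.12 rad) or (horizontal distance between adapter1 and pocket2 below 0.012 m and z of adapter1 in the frame of pocket2 between -0.006 and 0.008 m and angle between the x axis of adapter1 and the x axis of mixer, either way round below 0.12 rad)) and not ((horizontal distance between jar0 and adapter1 below 0.012 m and z of jar0 in the frame of adapter1 between 0.01 and 0.05 m) or (horizontal distance between jar1 and adapter1 below 0.012 m and z of jar1 in the frame of adapter1 between 0.01 and 0.05 m) or (horizontal distance between jar2 and adapter1 below 0.012 m and z of jar2 in the frame of adapter1 between 0.01 and 0.05 m))) or (((horizontal distance between adapter2 and pocket0 below 0.012 m and z of adapter2 in the frame of pocket0 between -0.006 and 0.008 m and angle between the x axis of adapter2 and the x axis of mixer, either way round below 0.12 rad) or (horizontal distance between adapter2 and pocket1 below 0.012 m and z of adapter2 in the frame of pocket1 between -0.006 and 0.008 m and angle between the x axis of adapter2 and the x axis of mixer, either way round below 0.12 rad) or (horizontal distance between adapter2 and pocket2 below 0.012 m and z of adapter2 in the frame of pocket2 between -0.006 and 0.008 m and angle between the x axis of adapter2 and the x axis of mixer, either way round below 0.12 rad)) and not ((horizontal distance between jar0 and adapter2 below 0.012 m and z of jar0 in the frame of adapter2 between 0.01 and 0.05 m) or (horizontal distance between jar1 and adapter2 below 0.012 m and z of jar1 in the frame of adapter2 between 0.01 and 0.05 m) or (horizontal distance between jar2 and adapter2 below 0.012 m and z of jar2 in the frame of adapter2 between 0.01 and 0.05 m)))).
It fails at once if a bystander (mortar, spatula, amber bottle) is shifted by more than 30 mm (distance of any of mortar, spatula, bottle0 from where it was at the start of the episode above 0.03 m).
Of jar0, jar1, jar2 only 2 to 3 are there at a start; the rules pass over those that are not, and their reading is None.
Of carton0, carton1, carton2 only 2 to 3 are there at a start; the rules pass over those that are not, and their reading is None.
At some moment in a run one of carton0, carton1, carton2 may be knocked a few centimetres aside while the robot is not near it.
Once in a run the grip may slacken for a moment while it holds something.
It also fails if it takes over 210 s, if anything falls off the work surface, if the arm or the gripper's body presses on something with over 40 N, if the wrist force passes 120 N, or if a joint passes its speed limit or range.

### The arm

A 7-joint arm with a two-finger parallel gripper is mounted at the origin on the work surface. World frame = base frame: x ahead of the robot, y to its left, z up, the work surface at z = 0. Lengths are in m, angles in rad, forces in N, time in s.
With the tool pointing down it reaches from about 0.425 to 0.825 m from the base axis. Payload 3.6 kg.
Tool frame: the origin (TCP) lies on the mounting face of the last link; the fingertips stand 186 mm ahead of it and the grasp point (between the pads) lies 167 mm ahead of it (hold_point_z is the distance from the TCP to the grasp point, in m); z points along the fingers, y is the direction in which the jaws open and shut (so a half turn about z gives the same grasp; the last joint's range is limited). The gripper opens to 93 mm and grips with 3 to 60 N. Pads are 15 mm wide; open, the fingers measure 128 mm over their backs; the gripper's body (75 mm by 188 mm) begins 65 mm behind the grasp point.
Start: joints at [1.294, 0.615, -0.013, 1.423, 0.008, 1.103, -0.04], TCP at [0.161, -0.63, 0.405] pointing down, gripper open.
Joint ranges: [-3.12, 3.12], [-0.3, 2.06], [-1.34, 1.32], [0.26, 2.42], [-1.36, 4.5], [0.01, 1.98], [-2.84, 2.84]. Speed limits (rad/s): [2.79, 2.79, 3.14, 3.14, 3.14, 3.14, 3.14].

### API

Orientations are given as a unit quaternion [x, y, z, w].
In Python, from station import * gives the robot as it stands.
- The arm moves only by the shell command python3 -m inch 'ROWS' [OPENING]. ROWS is JSON, a list of rows, each an object with "dp": the shift along the tool's x, y, z in cm, a list of three; "dr": the turn, a rotation vector about the tool's x, y, z in degrees, a list of three. In form: [{"dp": [tx, ty, tz], "dr": [ax, ay, az]}, ...]. A call has 1 to 8 rows; each row shifts and turns the commanded pose from where the row before left it, along the tool's axes as they then stand; what a row does not reach is not made up. A row lasts 1/8 s, in which the tool goes at most 62.5 mm and 10.7 degrees, less where a joint would pass 70% of its speed; a pose out of reach is approached as far as the arm can. A call with a gripper value outside its range is refused whole. OPENING is the opening, from 0 (shut) to 1 (fully open), set as the call begins (- or left out, the last holds). The fingers move at their own pace and stop on an object; the grip force is fixed at half the most. Time passes only in rows, so rows that do not move let the fingers close. It gives the time, the measured TCP pose, the force and the opening at its end, in the units of the state.
- get_state(): the state, without advancing time (a new reading comes with each control period).
- capture(name): name is "scene" or "top" or "wrist"; returns (picture, depth): 384x512x3 uint8, blue, green, red; 384x512 float32, m along the optical axis (not along the pixel's ray), 0 where there is no reading.
- calibration(name): a dict with "camera_matrix" (3x3 intrinsics, pixels), "world_from_camera" (4x4, takes a point from camera to world coordinates); the wrist camera has in their place "hand_eye" (4x4, takes a point from camera to tool coordinates, whose origin is the TCP and whose axes are the flange's). Camera axes: x right, y up, looking along -z (the intrinsics and any distortion apply to the point x, -y, -z); pixel columns grow to the right and rows downward; lengths in m; the calibration is good to about 2 mm. A picture is of the moment at which its call begins: read the wrist's pose just before it. calibration takes no time and is no camera call.
- hand_in(): hands the job in, once; it reports no verdict.
The state is a dict: "clock": time; "qpos": joint angles; "qd": joint speeds; "joint_torque": joint torques, N m; "position": TCP position; "tool_rot": TCP orientation; "contact_force": force on the tool from outside, world axes, zero at the start; "torque": the same for the moment, N m; "width": finger opening in m.
Only numpy, scipy, OpenCV 4.12 (cv2) and the standard library are available. Lean on these libraries where they do the work, as an engineer would, in place of code of your own. Each camera call takes 0.05 s, during which the arm holds its last target. There are 200 camera calls.

## Working session

There is one attempt and no reset: what is moved stays moved. The work goes in short steps, Python scripts to look and compute and a shell command to move; the robot and the scene stay as the last step left them, time stands still between calls to the robot, and variables do not carry over. Pictures are saved under pics/ and viewed, about 12 in all and at most 16, crops included, and the job is handed in when it is done.

```bash
ls; mkdir -p pics
python3 - <<'E'
from station import *
import cv2,numpy as np
s=get_state(); print({k:np.round(v,3) for k,v in s.items()})
for n in ("scene","top"):
    p,d=capture(n); cv2.imwrite(f"pics/{n}0.png",p); np.save(f"{n}0.npy",d)
    c=calibration(n); print(n,{k:np.round(v,4).tolist() for k,v in c.items()})
print({k:np.round(v,4).tolist() for k,v in calibration("wrist").items()})
E
```

```text
pics
{'clock': np.float64(0.0), 'qpos': array([ 1.294,  0.616, -0.013,  1.425,  0.008,  1.103, -0.04 ]), 'qd': array([-0.   ,  0.   , -0.002, -0.001,  0.001, -0.001, -0.002]), 'joint_torque': array([ 0.0000e+00, -4.5894e+01,  2.0900e-01, -1.6575e+01, -6.1000e-02,
        2.0000e-02,  0.0000e+00]), 'position': array([ 0.161, -0.63 ,  0.404]), 'tool_rot': array([ 0.992,  0.125, -0.   , -0.001]), 'contact_force': array([-0.044,  0.439, -0.465]), 'torque': array([-0.021,  0.032,  0.019]), 'width': np.float64(0.093)}
scene {'camera_matrix': [[360.6313, 0.0, 257.5887], [0.0, 360.6313, 196.7594], [0.0, 0.0, 1.0]], 'world_from_camera': [[0.3177, -0.6842, 0.6564, 1.2183], [0.948, 0.2421, -0.2065, -0.1935], [-0.0176, 0.6879, 0.7256, 0.8688], [0.0, 0.0, 0.0, 1.0]]}
top {'camera_matrix': [[483.1342, 0.0, 256.7296], [0.0, 483.1342, 189.3521], [0.0, 0.0, 1.0]], 'world_from_camera': [[0.0136, 0.9848, -0.1731, 0.2827], [-0.9997, 0.0171, 0.0185, 0.0276], [0.0212, 0.1727, 0.9847, 1.4568], [0.0, 0.0, 0.0, 1.0]]}
{'camera_matrix': [[276.3627, 0.0, 250.9182], [0.0, 276.3627, 192.1512], [0.0, 0.0, 1.0]], 'hand_eye': [[0.0005, 0.9555, 0.2949, 0.0826], [1.0, -0.0004, -0.0003, -0.0008], [-0.0001, 0.2949, -0.9555, 0.0201], [0.0, 0.0, 0.0, 1.0]]}
```

View pics/top0.png

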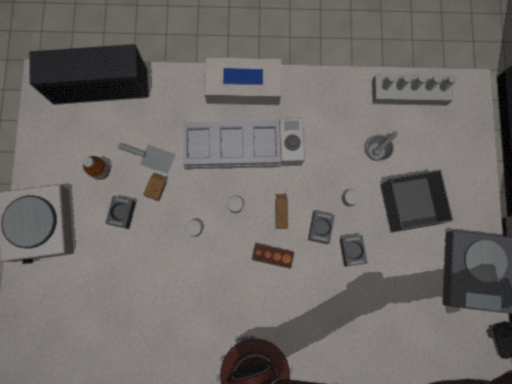

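View pics/scene0.png

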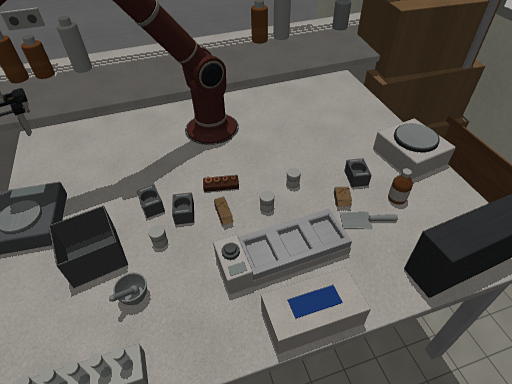

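```bash
cat > h.py <<'E'
from station import *
import cv2,numpy as np
from scipy.spatial.transform import Rotation as R
def cloud(name,d=None,p=None,Tw=None):
    c=calibration(name)
    if d is None:
        if name=="wrist":
            s=get_state(); Tw=np.eye(4); Tw[:3,:3]=R.from_quat(s["tool_rot"]).as_matrix(); Tw[:3,3]=s["position"]; Tw=Tw@c["hand_eye"]
        p,d=capture(name)
    T=Tw if name=="wrist" else np.array(c["world_from_camera"])
    K=np.array(c["camera_matrix"]); v,u=np.mgrid[:384,:512]
    P=np.stack([(u-K[0,2])/K[0,0]*d,-(v-K[1,2])/K[1,1]*d,-d],-1)@T[:3,:3].T+T[:3,3]
    P[d==0]=np.nan
    return p,P
def rects(P,zlo,zhi,box,close=0,amin=25,res=0.001):
    """components of points within z range, box=(x0,x1,y0,y1); world grid -> minAreaRect"""
    m=(P[...,2]>zlo)&(P[...,2]<zhi)&(P[...,0]>box[0])&(P[...,0]<box[1])&(P[...,1]>box[2])&(P[...,1]<box[3])
    n,l,st,_=cv2.connectedComponentsWithStats(m.astype(np.uint8),connectivity=4)
    out=[]
    for i in range(1,n):
        if st[i,4]<amin: continue
        q=P[l==i]; (c,wh,a)=cv2.minAreaRect((q[:,:2]*1000).astype(np.float32))
        w,h=wh
        if w<h: w,h,a=h,w,a+90   # a = angle of long side from world x
        out.append((st[i,:2]+st[i,2:4]/2,np.round(c,1),round(w),round(h),round((a+90)%180-90,1),round(np.median(q[:,2])*1000,1),round(np.percentile(q[:,2],97)*1000,1),st[i,4]))
    return out
E
python3 - <<'E'
from h import *
d=np.load("top0.npy");p=cv2.imread("pics/top0.png")
_,P=cloud("top",d,p)
for z in (0.012,):
  for r in rects(P,z,0.3,(0.2,1.0,-0.65,0.65)): print(*r)
E
```

```text
[88.5 74. ] [857.8 498.5] 302 107 -84.6 166.6 173.9 5967
[242.5  81.5] [869.5  49.7] 230 125 89.7 79.0 85.4 3413
[414.5  89.5] [ 858.4 -480.3] 243 85 89.8 50.7 123.2 2334
[244. 144.] [672.1  46. ] 362 135 -87.6 56.9 85.2 5573
[381.5 146. ] [ 667.  -369.1] 84 82 -1.7 42.4 79.1 498
[132.  149.5] [653.1 386.1] 85 19 72.6 17.4 22.0 154
[ 96.5 168. ] [585.5 475.9] 60 51 -32.8 81.1 121.9 471
[417.  201.5] [ 500.3 -464.8] 154 151 -79.4 73.2 112.6 1703
[155. 187.] [540.  307.3] 77 49 -19.7 28.5 34.3 409
[ 48.  223.5] [420.6 608.2] 210 114 8.8 81.5 98.2 3162
[351. 198.] [ 511.4 -279.3] 44 44 -44.7 55.0 60.4 227
[281.5 211.5] [470.9 -72.9] 104 37 0.8 30.8 36.7 428
[120.  212.5] [458.  403.2] 84 63 -11.3 45.7 53.8 694
[235.  204.5] [485.   65.7] 44 43 -42.7 55.5 60.6 208
[321.5 227.5] [ 422.2 -190.4] 85 61 -10.8 46.0 54.6 647
[193.5 228.5] [413.  185.1] 45 43 -43.2 54.9 61.2 218
[464. 269.] [ 308.9 -600.4] 219 100 -0.7 60.3 75.1 2895
[354. 251.] [ 355.2 -284.7] 84 62 10.1 46.0 54.9 672
[272.5 256.5] [337.7 -48.2] 120 50 78.5 23.0 40.3 697
```

```bash
python3 -m inch '[{"dp":[0,0,0],"dr":[0,0,7.2]},{"dp":[0,0,0],"dr":[0,0,7.2]},{"dp":[2.8,-4,0],"dr":[0,0,0]},{"dp":[2.8,-4,0],"dr":[0,0,0]},{"dp":[2.8,-4,0],"dr":[0,0,0]},{"dp":[2.8,-4,0],"dr":[0,0,0]},{"dp":[2.8,-4,0],"dr":[0,0,0]}]' 1
python3 -m inch '[{"dp":[2.8,-4,0]},{"dp":[2.8,-4,0]},{"dp":[2.8,-4,0]},{"dp":[2.8,-4,0]},{"dp":[2.8,-4,0]},{"dp":[0,0,0]}]'
cat >> h.py <<'E'
def st():
    s=get_state(); r=R.from_quat(s["tool_rot"]).as_matrix()
    print("t",round(s["clock"],2),"pos",np.round(s["position"]*1000,1),"yaw",round(np.degrees(np.arctan2(r[1,0],r[0,0])),2),"zax",np.round(r[:,2],3),"F",np.round(s["contact_force"],1),"w",round(s["width"]*1000,1))
E
python3 - <<'E'
from h import *
st()
p,P=cloud("wrist"); cv2.imwrite("pics/w1.png",p)
for r in rects(P,0.012,0.3,(0.2,1.0,-0.65,0.65),amin=100): print(*r)
E
```

```text
clock: 0.98
position: [0.3017, -0.4285, 0.4044]
tool_rot: [1.0, -0.001, -0.0, -0.0]
contact_force: [1.2, 0.2, -0.2]
width: 0.0929
t 0.97 pos [ 301.7 -428.5  404.4] yaw -0.09 zax [-0.     0.001 -1.   ] F [ 1.2  0.2 -0.2] w 92.9
[120.   7.] [ 493.3 -283.9] 35 9 -72.8 29.3 53.1 376
[300.5  42. ] [ 469.1 -469.7] 150 88 -79.4 85.5 110.8 4597
[46.5 70.5] [ 421.4 -189.4] 84 62 -10.7 46.7 51.3 5840
[389. 183.] [ 308.9 -561.6] 218 177 -0.0 60.8 276.2 18845
[133. 132.] [ 354.3 -283.5] 84 62 9.2 48.6 51.4 4318
[  7.  152.5] [ 325.9 -100.8] 50 14 -9.2 20.6 23.2 492
[143.5 258. ] [ 306.2 -376.5] 24 12 45.6 260.6 284.3 2898
[133.5 338.5] [ 299.2 -379.3] 18 2 -0.4 295.4 299.7 391
[368.5 336.5] [ 299.5 -475.5] 17 1 -0.0 295.3 299.7 388invalid input at $[0]: expected keys dp, dr
```

```bash
python3 -m inch '[{"dp":[2.8,-4,0],"dr":[0,0,0]},{"dp":[2.8,-4,0],"dr":[0,0,0]},{"dp":[2.8,-4,0],"dr":[0,0,0]},{"dp":[2.8,-4,0],"dr":[0,0,0]},{"dp":[2.8,-3,0],"dr":[0,0,0]},{"dp":[0,0,0],"dr":[0,0,0]}]'
python3 - <<'E'
from h import *
st()
p,P=cloud("wrist"); cv2.imwrite("pics/w2.png",p)
for r in rects(P,0.012,0.2,(0.2,1.0,-0.65,0.65),amin=100): print(*r)
print("tops"); 
for r in rects(P,0.052,0.062,(0.2,1.0,-0.65,0.65),amin=100): print(*r)
E
```

```text
clock: 1.78
position: [0.4435, -0.237, 0.4044]
tool_rot: [1.0, 0.003, 0.0, -0.001]
contact_force: [-1.1, -0.5, 0.1]
width: 0.0929
t 1.77 pos [ 443.5 -237.   404.4] yaw 0.37 zax [ 0.001  0.002 -1.   ] F [-1.1 -0.5  0.1] w 92.9
[84. 19.] [620.7 -34.7] 203 29 -85.2 59.0 75.5 5611
[375.   7.] [ 633.6 -366.5] 53 20 -85.2 44.5 51.1 485
[438.  156.5] [ 434.5 -482.3] 285 164 10.7 54.0 110.2 15392
[288.5 120. ] [ 512.3 -278.3] 45 44 -89.0 55.9 57.4 1296
[127. 149.] [471.7 -72.2] 104 36 1.5 31.5 33.4 2562
[ 20.5 141. ] [484.8  55. ] 46 23 -1.2 44.5 56.9 1350
[216.  189.5] [ 421.5 -189. ] 85 60 -10.6 49.1 51.3 3258
[285.5 236. ] [ 354.7 -283.4] 85 60 9.2 48.8 51.3 2983
[117.5 237.5] [339. -39.] 103 50 78.8 22.3 41.6 2045
tops
[78.5 12.5] [621.6 -52.8] 166 22 -87.7 59.7 61.4 2170
[383. 140.] [ 486.1 -390.1] 149 2 10.6 57.0 61.3 473
[462.  145.5] [ 459.  -511.1] 153 78 -37.1 56.1 61.4 748
[289. 120.] [ 512.1 -278.5] 45 44 -89.0 56.0 57.4 1246
[  9.  142.5] [482.2  53.2] 44 18 -12.5 55.7 57.3 486
[501.5 235. ] [ 367.1 -571.1] 68 19 -2.0 57.8 60.9 530
```

View pics/w2.png

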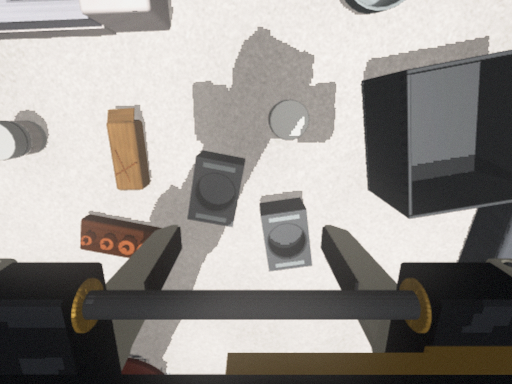

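```bash
python3 -m inch '[{"dp":[3.4,2,0],"dr":[0,0,0]},{"dp":[3.5,2.1,0],"dr":[0,0,0]},{"dp":[0,0,5],"dr":[0,0,0]},{"dp":[0,0,5],"dr":[0,0,0]},{"dp":[0,0,5],"dr":[0,0,0]},{"dp":[0,0,0],"dr":[0,0,0]},{"dp":[0,0,0],"dr":[0,0,0]}]'
python3 -c "
from h import *
st();print(get_state()['qpos'].round(2))"
```

```text
clock: 2.7
position: [0.5103, -0.2826, 0.2563]
tool_rot: [1.0, -0.002, 0.001, 0.001]
contact_force: [0.5, -0.0, 0.4]
width: 0.093
t 2.7 pos [ 510.3 -282.6  256.3] yaw -0.18 zax [ 0.002 -0.002 -1.   ] F [ 0.5 -0.   0.4] w 93.0
[ 0.47  0.69 -0.01  1.78  0.01  0.67 -1.12]
```

```bash
for i in 1 2; do
python3 -m inch '[{"dp":[0,0,0],"dr":[0,0,0]}]' | head -2; done
python3 -m inch '[{"dp":[0,0,2],"dr":[0,0,0]},{"dp":[0,0,0],"dr":[0,0,0]}]' |head -2
```

```text
clock: 2.82
position: [0.5108, -0.2821, 0.2573]
clock: 2.95
position: [0.5106, -0.2817, 0.2567]
clock: 3.2
position: [0.5099, -0.281, 0.2346]
```

```bash
python3 -m inch '[{"dp":[0.2,-0.3,0.9],"dr":[0,0,0]},{"dp":[0,0,0.9],"dr":[0,0,0]},{"dp":[0,0,0],"dr":[0,0,0]}]' |head -2
python3 -m inch '[{"dp":[0,0,0],"dr":[0,0,0]},{"dp":[0,0,0],"dr":[0,0,0]},{"dp":[0,0,0],"dr":[0,0,0]},{"dp":[0,0,0],"dr":[0,0,0]},{"dp":[0,0,0],"dr":[0,0,0]},{"dp":[0,0,0],"dr":[0,0,0]}]' 0
```

```text
clock: 3.58
position: [0.512, -0.2781, 0.216]
clock: 4.32
position: [0.5122, -0.2785, 0.2169]
tool_rot: [1.0, -0.001, 0.0, 0.0]
contact_force: [-0.1, -0.6, 0.1]
width: 0.0456
```

```bash
python3 -m inch '[{"dp":[0,0,-4],"dr":[0,0,0]},{"dp":[0,0,-4],"dr":[0,0,0]},{"dp":[-3,-3,0],"dr":[0,0,0]},{"dp":[-3,-3,0],"dr":[0,0,0]},{"dp":[-3.1,-3,0],"dr":[0,0,0]},{"dp":[0,0,0],"dr":[0,0,0]},{"dp":[0,0,0],"dr":[0,0,0]}]'
python3 -m inch '[{"dp":[0,0,0],"dr":[0,0,0]}]' | head -2
```

```text
clock: 5.2
position: [0.422, -0.1886, 0.2971]
tool_rot: [1.0, -0.001, 0.001, 0.0]
contact_force: [1.3, 0.0, -1.1]
width: 0.0453
clock: 5.32
position: [0.4222, -0.189, 0.2968]
```

```bash
python3 -m inch '[{"dp":[-0.05,0,2.5],"dr":[0,0,0]},{"dp":[0,0,1],"dr":[0,0,0]},{"dp":[0,0,1],"dr":[0,0,0]},{"dp":[0,0,0.6],"dr":[0,0,0]},{"dp":[0,0,0.5],"dr":[0,0,0]},{"dp":[0,0,0],"dr":[0,0,0]},{"dp":[0,0,0],"dr":[0,0,0]}]'
```

```text
clock: 6.2
position: [0.421, -0.1882, 0.241]
tool_rot: [1.0, -0.001, 0.0, 0.0]
contact_force: [0.6, -0.6, -1.3]
width: 0.0454
```

```bash
python3 -m inch '[{"dp":[0,0,0],"dr":[0,0,0]},{"dp":[0,0,0],"dr":[0,0,0]},{"dp":[0,0,0],"dr":[0,0,0]},{"dp":[0,0,-3],"dr":[0,0,0]},{"dp":[0,0,-6],"dr":[0,0,0]},{"dp":[0,-2,-5],"dr":[0,0,0]},{"dp":[0.2,-5.5,-2],"dr":[0,0,0]},{"dp":[0.2,-5.5,0],"dr":[0,0,0]}]' 1 >/dev/null
python3 -m inch '[{"dp":[0.4,-5.5,0],"dr":[0,0,0]},{"dp":[0.4,-5.5,0],"dr":[0,0,0]},{"dp":[0.4,-5.5,0],"dr":[0,0,0]},{"dp":[0,0,0],"dr":[0,0,0]},{"dp":[0,0,0],"dr":[0,0,0]}]'
python3 - <<'E'
from h import *
st()
p,P=cloud("wrist"); cv2.imwrite("pics/w3.png",p)
np.save("w3.npy",P)
for r in rects(P,0.012,0.2,(0.2,1.0,-0.65,0.65),amin=100): print(*r)
print("tops"); 
for r in rects(P,0.053,0.066,(0.2,1.0,-0.65,0.65),amin=100): print(*r)
print("pockets"); 
for r in rects(P,0.034,0.045,(0.58,0.8,-0.2,0.3),amin=100): print(*r)
E
```

```text
clock: 7.82
position: [0.4371, 0.1062, 0.4006]
tool_rot: [1.0, -0.001, -0.0, 0.0]
contact_force: [-0.9, 0.5, 0.2]
width: 0.0933
t 7.83 pos [437.1 106.2 400.6] yaw -0.1 zax [-0.001 -0.001 -1.   ] F [-0.9  0.5  0.2] w 93.3
[317.5  19.5] [619.   46.7] 360 30 -87.9 59.1 71.8 10374
[85.5 89.5] [539.3 308.1] 77 48 -18.8 29.4 31.3 2968
[389. 145.] [470.8 -70.8] 105 37 1.8 31.5 33.4 2690
[284.5 137. ] [485.7  67.9] 45 44 47.1 55.9 57.4 1275
[ 26. 159.] [456.9 403.7] 85 59 -11.2 36.6 51.0 3585
[472.5 203. ] [ 381.5 -201.3] 187 84 28.1 49.7 78.6 5044
[188.5 193. ] [413.7 186.7] 45 44 87.6 55.7 57.3 1289
[357.5 237.5] [337.8 -46.3] 120 50 78.2 22.3 41.9 1883
tops
[312.   13.5] [618.1  46.5] 357 24 -87.7 59.9 61.8 5973
[285.5 137. ] [485.5  67.6] 44 44 -43.8 56.0 57.4 1203
[487.  190.5] [ 425.7 -174.2] 46 23 -21.8 60.4 65.7 286
[186.5 196.5] [413.6 187. ] 45 44 86.4 56.0 57.4 1007
pockets
[308.5  22. ] [607.3  46.1] 356 2 -87.5 39.6 44.7 953
```

View pics/w3.png

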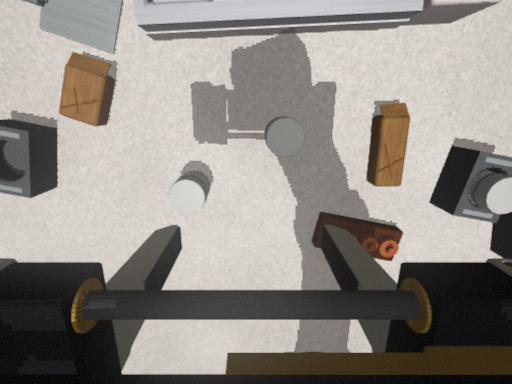

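```bash
python3 -m inch '[{"dp":[2.4,1.9,0],"dr":[0,0,0]},{"dp":[2.4,1.9,3],"dr":[0,0,0]},{"dp":[0,0,5],"dr":[0,0,0]},{"dp":[0,0,5],"dr":[0,0,0]},{"dp":[0,0,0],"dr":[0,0,0]},{"dp":[0,0,0],"dr":[0,0,0]}]' |head -2;python3 -m inch '[{"dp":[0,0,0],"dr":[0,0,0]}]' | head -2
```

```text
clock: 8.62
position: [0.4859, 0.0679, 0.2722]
clock: 8.75
position: [0.486, 0.0685, 0.2729]
```

Grip, lift 8 cm, and swing to adapter2 (354.7, -283.4).

```bash
python3 -m inch '[{"dp":[0,0,3.5],"dr":[0,0,0]},{"dp":[0,0,1.5],"dr":[0,0,0]},{"dp":[0,0,0.6],"dr":[0,0,0]},{"dp":[0,0,0],"dr":[0,0,0]},{"dp":[0,0,0],"dr":[0,0,0]}]' |head -2
python3 -m inch '[{"dp":[0,0,0],"dr":[0,0,0]},{"dp":[0,0,0],"dr":[0,0,0]},{"dp":[0,0,0],"dr":[0,0,0]},{"dp":[0,0,0],"dr":[0,0,0]},{"dp":[0,0,0],"dr":[0,0,0]}]' 0
python3 -m inch '[{"dp":[0,0,-4],"dr":[0,0,0]},{"dp":[0,0,-5],"dr":[0,0,0]},{"dp":[0,0,-3],"dr":[0,0,0]},{"dp":[0,4,0],"dr":[0,0,0]},{"dp":[0,5,0],"dr":[0,0,0]},{"dp":[0,5,0],"dr":[0,0,0]},{"dp":[-1,4,0],"dr":[0,0,0]},{"dp":[-2,4,0],"dr":[0,0,0]}]' 
python3 -m inch '[{"dp":[-2.5,4,0],"dr":[0,0,0]},{"dp":[-2.5,4,0],"dr":[0,0,0]},{"dp":[-2.5,3,0],"dr":[0,0,0]},{"dp":[-2.5,2,0],"dr":[0,0,0]},{"dp":[0,0,0],"dr":[0,0,0]},{"dp":[0,0,0],"dr":[0,0,0]}]'
```

```text
clock: 9.38
position: [0.4856, 0.0688, 0.2155]
clock: 10.0
position: [0.4852, 0.0686, 0.2148]
tool_rot: [1.0, -0.001, -0.0, 0.0]
contact_force: [-0.5, -0.6, 0.7]
width: 0.0474
clock: 11.0
position: [0.4547, -0.1527, 0.3345]
tool_rot: [1.0, -0.001, 0.0, -0.0]
contact_force: [0.1, -0.3, -0.7]
width: 0.0456
clock: 11.75
position: [0.3553, -0.2805, 0.3347]
tool_rot: [1.0, -0.0, 0.0, -0.0]
contact_force: [-0.5, 0.5, -1.1]
width: 0.0455
```

```bash
python3 -m inch '[{"dp":[-0.1,0.3,3],"dr":[0,0,0]},{"dp":[0,0,3],"dr":[0,0,0]},{"dp":[0,0,0],"dr":[0,0,0]},{"dp":[0,0,1],"dr":[0,0,0]},{"dp":[0,0,1],"dr":[0,0,0]},{"dp":[0,0,0.7],"dr":[0,0,0]},{"dp":[0,0,0.7],"dr":[0,0,0]},{"dp":[0,0,0],"dr":[0,0,0]}]'
```

```text
clock: 12.75
position: [0.3536, -0.284, 0.2403]
tool_rot: [1.0, -0.001, -0.0, -0.0]
contact_force: [0.4, 0.2, -1.1]
width: 0.0455
```

```bash
python3 -m inch '[{"dp":[0,0,0],"dr":[0,0,0]},{"dp":[0,0,0],"dr":[0,0,0]},{"dp":[0,0,0],"dr":[0,0,0]},{"dp":[0,0,-3],"dr":[0,0,0]},{"dp":[0,0,-5],"dr":[0,0,0]},{"dp":[2,-5,-2],"dr":[0,0,0]},{"dp":[3,-5,0],"dr":[0,0,0]},{"dp":[3,-5,0],"dr":[0,0,0]}]' 1 |head -2
python3 -m inch '[{"dp":[3,-5,0],"dr":[0,0,0]},{"dp":[0,-5.5,0],"dr":[0,0,0]},{"dp":[0,-5.5,0],"dr":[0,0,0]},{"dp":[-1,-5,0],"dr":[0,0,0]},{"dp":[-2,-5,0],"dr":[0,0,0]},{"dp":[-2,-5,0],"dr":[0,0,0]},{"dp":[0,0,0],"dr":[0,0,0]},{"dp":[0,0,0],"dr":[0,0,0]}]' | head -2
```

```text
clock: 13.75
position: [0.4345, -0.133, 0.3416]
clock: 14.75
position: [0.4145, 0.1754, 0.3409]
```

```bash
python3 -m inch '[{"dp":[-0.1,-1.1,0],"dr":[0,0,0]},{"dp":[0,0,4],"dr":[0,0,0]},{"dp":[0,0,4],"dr":[0,0,0]},{"dp":[0,0,3],"dr":[0,0,0]},{"dp":[0,0,1.4],"dr":[0,0,0]},{"dp":[0,0,0],"dr":[0,0,0]},{"dp":[0,0,0],"dr":[0,0,0]}]' | head -2
python3 -m inch '[{"dp":[0,0,0],"dr":[0,0,0]},{"dp":[0,0,0],"dr":[0,0,0]},{"dp":[0,0,0],"dr":[0,0,0]},{"dp":[0,0,0],"dr":[0,0,0]},{"dp":[0,0,0],"dr":[0,0,0]},{"dp":[0,0,0],"dr":[0,0,0]}]' 0
python3 -m inch '[{"dp":[0,0,-5],"dr":[0,0,0]},{"dp":[0,0,-5],"dr":[0,0,0]},{"dp":[0,0,-2],"dr":[0,0,0]},{"dp":[1,-4,0],"dr":[0,0,0]},{"dp":[1,-5,0],"dr":[0,0,0]},{"dp":[1,-5,0],"dr":[0,0,0]},{"dp":[0,0,0],"dr":[0,0,0]},{"dp":[0,0,0],"dr":[0,0,0]}]'
python3 - <<'E'
from h import *
st()
p,P=cloud("wrist"); cv2.imwrite("pics/w4.png",p)
for r in rects(P,0.012,0.2,(0.2,0.6,0.2,0.65),amin=100): print(*r)
E
```

```text
clock: 15.62
position: [0.4139, 0.1869, 0.2176]
clock: 16.38
position: [0.4134, 0.1867, 0.2168]
tool_rot: [1.0, -0.001, -0.0, 0.0]
contact_force: [-0.3, 0.3, 1.2]
width: 0.0455
clock: 17.38
position: [0.4433, 0.326, 0.336]
tool_rot: [1.0, -0.001, -0.001, 0.001]
contact_force: [0.0, -0.1, -1.0]
width: 0.0459
t 17.38 pos [443.3 326.  336. ] yaw -0.09 zax [-0.002 -0.002 -1.   ] F [ 0.  -0.1 -1. ] w 45.9
[61. 37.] [575.9 475.2] 58 33 -65.8 82.1 119.8 6536
[372.5  22.5] [599.1 213.1] 26 3 -87.6 26.5 38.6 250
[268.  91.] [539.8 308.8] 77 48 -19.2 29.7 31.4 3817
[ 38.5 196.5] [432.1 564.3] 198 19 8.0 45.5 79.5 8588
[174.5 175.5] [457.3 405.9] 85 61 -11.4 49.0 51.2 5636
[251.  242.5] [450.8 326.9] 57 56 46.0 175.0 196.9 8579
```

```bash
python3 -m inch '[{"dp":[0.7,-4,0],"dr":[0,0,0]},{"dp":[0.7,-3.9,0],"dr":[0,0,0]},{"dp":[0,0,3],"dr":[0,0,0]},{"dp":[0,0,3],"dr":[0,0,0]},{"dp":[0,0,0],"dr":[0,0,0]},{"dp":[0,0,0],"dr":[0,0,0]}]' | head -2
```

```text
clock: 18.18
position: [0.4584, 0.4051, 0.2779]
```

```bash
python3 -m inch '[{"dp":[-0.1,0,1],"dr":[0,0,0]},{"dp":[0,0,1],"dr":[0,0,0]},{"dp":[0,0,0.8],"dr":[0,0,0]},{"dp":[0,0,0.8],"dr":[0,0,0]},{"dp":[0,0,0],"dr":[0,0,0]},{"dp":[0,0,0],"dr":[0,0,0]}]'
```

```text
clock: 18.92
position: [0.4568, 0.4059, 0.2409]
tool_rot: [1.0, -0.001, 0.0, -0.0]
contact_force: [0.4, 0.1, -0.7]
width: 0.0454
```

```bash
python3 -m inch '[{"dp":[0,0,0],"dr":[0,0,0]},{"dp":[0,0,0],"dr":[0,0,0]},{"dp":[0,0,0],"dr":[0,0,0]},{"dp":[0,0,-3],"dr":[0,0,0]},{"dp":[0,0,-6],"dr":[0,0,0]},{"dp":[0,0,-6],"dr":[0,0,0]},{"dp":[3,5,0],"dr":[0,0,0]},{"dp":[3,5,0],"dr":[0,0,0]}]' 1 |head -2
python3 -m inch '[{"dp":[3,5,0],"dr":[0,0,0]},{"dp":[3,5,0],"dr":[0,0,0]},{"dp":[3,5,0],"dr":[0,0,0]},{"dp":[3,5,0],"dr":[0,0,0]},{"dp":[2,3,0],"dr":[0,0,0]},{"dp":[0,0,0],"dr":[0,0,0]},{"dp":[0,0,0],"dr":[0,0,0]}]' | head -2
python3 - <<'E'
from h import *
st()
p,P=cloud("wrist"); cv2.imwrite("pics/w5.png",p); np.save("w5.npy",P)
for r in rects(P,0.012,0.2,(0.2,0.9,-0.3,0.65),amin=100): print(*r)
print("pocket floors")
for r in rects(P,0.034,0.046,(0.58,0.8,-0.2,0.3),amin=100): print(*r)
print("console/btn")
for r in rects(P,0.070,0.1,(0.58,0.8,-0.2,0.3),amin=50): print(*r)
P=cloud("top",np.load("top0.npy"),1)[1]
print("top floors")
for r in rects(P,0.034,0.047,(0.58,0.8,-0.2,0.3),amin=50): print(*r)
E
```

```text
clock: 19.92
position: [0.5168, 0.3052, 0.3923]
clock: 20.8
position: [0.6557, 0.0768, 0.3907]
t 20.8 pos [655.7  76.8 390.7] yaw -0.0 zax [-0.001  0.002 -1.   ] F [-0.2 -0.2  0.2] w 93.1
[ 8. 15.] [833.8 350.6] 33 15 -28.9 20.3 31.0 376
[281.   21.5] [820.1  51.3] 230 22 -90.0 79.4 81.4 10173
[283. 163.] [673.   48.4] 362 133 -87.5 59.6 87.2 36862
[ 26.5 175.5] [650.2 378. ] 68 19 71.1 17.9 20.4 687
[ 89.5 250.5] [541.4 307.4] 74 48 -19.1 28.8 31.1 1357
[348.5 324. ] [427.  -69.4] 31 15 -87.4 32.0 33.3 146
[328.  347.5] [362.3 -48.6] 118 19 88.0 18.7 22.7 415
pocket floors
[334.5 161.5] [674.4 -20. ] 89 61 2.5 40.2 42.9 3856
[247.5 165. ] [670.   81.8] 90 64 2.4 40.1 42.1 3943
[162.5 168.5] [665.4 183.9] 90 61 2.5 40.1 43.1 3732
console/btn
[414. 160.] [679.  -97.4] 129 70 2.5 75.6 97.3 7596
top floors
[265.  141.5] [679.2 -20.1] 87 64 1.8 39.8 45.0 564
[232.  142.5] [675.   79.6] 87 63 1.7 39.6 45.2 554
[198.  143.5] [669.9 181.3] 87 63 2.0 39.6 45.3 573
```

View pics/w5.png

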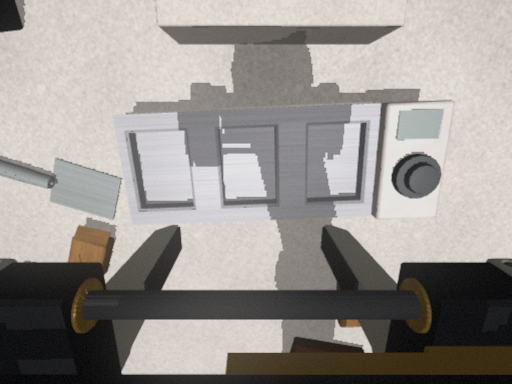

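```bash
python3 -m inch '[{"dp":[-2.8,-4.7,0],"dr":[0,0,0]},{"dp":[-2.8,-4.7,0],"dr":[0,0,0]},{"dp":[-2.8,-4.7,0],"dr":[0,0,0]},{"dp":[-2.8,-4.7,0],"dr":[0,0,0]},{"dp":[-2.8,-4.7,0],"dr":[0,0,0]},{"dp":[-3,-4.7,0],"dr":[0,0,0]},{"dp":[-2.8,-4.7,0],"dr":[0,0,0]},{"dp":[0,0,0],"dr":[0,0,0]}]' |head -2
python3 -m inch '[{"dp":[0,0,0],"dr":[0,0,5.6]},{"dp":[0,0,0],"dr":[0,0,5.6]},{"dp":[0,0,0],"dr":[0,0,0]},{"dp":[0,0,0],"dr":[0,0,0]}]' | head -2
python3 - <<'E'
from h import *
st()
p,P=cloud("wrist"); cv2.imwrite("pics/w6.png",p)
for r in rects(P,0.012,0.2,(0.2,0.9,0.2,0.65),amin=100): print(*r)
print('jar')
for r in rects(P,0.07,0.09,(0.4,0.52,0.35,0.46),amin=100): print(*r)
P=np.load("w5.npy")
print("btn")
for r in rects(P,0.084,0.1,(0.58,0.8,-0.2,0.0),amin=50): print(*r)
E
```

```text
clock: 21.85
position: [0.4523, 0.4117, 0.3912]
clock: 22.35
position: [0.4584, 0.4048, 0.391]
t 22.35 pos [458.4 404.8 391. ] yaw -11.17 zax [ 0.  0. -1.] F [ 0.4  0.4 -0.4] w 93.1
[233.    8.5] [646.8 389.1] 86 15 79.3 17.8 20.7 935
[405.  13.] [610.5 213.9] 27 25 -88.1 36.5 60.9 838
[153.   75.5] [586.6 480.2] 60 55 -25.2 87.9 120.8 3750
[317.5  93. ] [539.9 309.2] 77 48 -19.0 29.7 31.5 2779
[251. 177.] [457.6 406. ] 84 60 -11.3 50.7 79.0 3584
[ 88.5 214. ] [452.3 606.6] 147 94 8.4 80.5 95.9 12052
[168.5 278. ] [340.3 543.7] 10 2 -0.7 44.6 69.9 116
jar
[250.5 186.5] [456.9 406.8] 45 44 -11.9 78.0 79.2 1309
btn
[417.5 177. ] [666.7 -97.9] 48 47 31.5 90.9 98.1 1573
```

```bash
python3 -m inch '[{"dp":[-0.1,-0.1,5],"dr":[0,0,0]},{"dp":[0,0,5],"dr":[0,0,0]},{"dp":[0,0,4],"dr":[0,0,0]},{"dp":[0,0,3],"dr":[0,0,0]},{"dp":[0,0,1.1],"dr":[0,0,0]},{"dp":[0,0,0],"dr":[0,0,0]},{"dp":[0,0,0],"dr":[0,0,0]}]' 
python3 -m inch '[{"dp":[0,0,0],"dr":[0,0,0]},{"dp":[0,0,0],"dr":[0,0,0]},{"dp":[0,0,0],"dr":[0,0,0]},{"dp":[0,0,0],"dr":[0,0,0]},{"dp":[0,0,0],"dr":[0,0,0]},{"dp":[0,0,0],"dr":[0,0,0]}]' 0
```

```text
clock: 23.28
position: [0.4585, 0.4064, 0.2113]
tool_rot: [0.995, -0.098, 0.001, -0.001]
contact_force: [0.5, -0.2, 0.7]
width: 0.093
clock: 24.02
position: [0.458, 0.4055, 0.2099]
tool_rot: [0.995, -0.098, -0.0, 0.001]
contact_force: [-1.3, -2.9, 3.2]
width: 0.0597
```

```bash
python3 -m inch '[{"dp":[0,0,-1],"dr":[0,0,0]},{"dp":[0,0,-2],"dr":[0,0,0]},{"dp":[0,0,-3],"dr":[0,0,0]},{"dp":[0,0,-3],"dr":[0,0,0]},{"dp":[0,0,0],"dr":[0,0,-4.6]},{"dp":[0,0,0],"dr":[0,0,-4.6]},{"dp":[0,0,0],"dr":[0,0,-4.5]},{"dp":[1.2,1.4,0],"dr":[0,0,0]}]' 
python3 -m inch '[{"dp":[2.4,2.8,0],"dr":[0,0,0]},{"dp":[3,3.5,0],"dr":[0,0,0]},{"dp":[3,3.5,0],"dr":[0,0,0]},{"dp":[3,3.5,0],"dr":[0,0,0]},{"dp":[3,3.5,0],"dr":[0,0,0]},{"dp":[2.4,2.8,0],"dr":[0,0,0]},{"dp":[1.9,2.4,0],"dr":[0,0,0]},{"dp":[0,0,0],"dr":[0,0,0]}]' 
python3 -m inch '[{"dp":[0,0,0],"dr":[0,0,0]},{"dp":[0,0,0],"dr":[0,0,0]}]'
python3 -c "
from h import *
st()"
```

```text
clock: 25.02
position: [0.4693, 0.3938, 0.2996]
tool_rot: [1.0, 0.023, -0.001, -0.001]
contact_force: [0.5, 0.3, -3.8]
width: 0.0596
clock: 26.02
position: [0.669, 0.1744, 0.299]
tool_rot: [1.0, 0.016, 0.001, 0.002]
contact_force: [0.1, -0.6, -3.7]
width: 0.0599
clock: 26.28
position: [0.6659, 0.1819, 0.2997]
tool_rot: [1.0, 0.022, -0.0, -0.001]
contact_force: [0.2, 0.8, -4.5]
width: 0.0599
t 26.27 pos [665.9 181.9 299.7] yaw 2.52 zax [-0.001  0.001 -1.   ] F [ 0.2  0.8 -4.5] w 59.9
```

```bash
python3 -m inch '[{"dp":[0.1,0.1,1.2],"dr":[0,0,0]},{"dp":[0,0,1.2],"dr":[0,0,0]},{"dp":[0,0,0],"dr":[0,0,0]},{"dp":[0,0,0],"dr":[0,0,0]}]' 
python3 -m inch '[{"dp":[0,0,0.5],"dr":[0,0,0]},{"dp":[0,0,0.5],"dr":[0,0,0]},{"dp":[0,0,0],"dr":[0,0,0]}]'
```

```text
clock: 26.78
position: [0.6677, 0.1797, 0.2756]
tool_rot: [1.0, 0.021, -0.0, -0.0]
contact_force: [0.1, -0.2, -4.0]
width: 0.0598
clock: 27.15
position: [0.6674, 0.1794, 0.2651]
tool_rot: [1.0, 0.021, -0.001, 0.0]
contact_force: [-0.1, 0.0, -4.0]
width: 0.0595
```

```bash
python3 -m inch '[{"dp":[0,-0.1,0.4],"dr":[0,0,0]},{"dp":[0,0,0.4],"dr":[0,0,0]},{"dp":[0,0,0],"dr":[0,0,0]}]' 
python3 -m inch '[{"dp":[0,0,0.4],"dr":[0,0,0]},{"dp":[0,0,0.3],"dr":[0,0,0]},{"dp":[0,0,0],"dr":[0,0,0]}]'
```

```text
clock: 27.52
position: [0.6674, 0.1805, 0.2572]
tool_rot: [1.0, 0.021, -0.001, 0.0]
contact_force: [0.8, -0.0, -3.8]
width: 0.0598
clock: 27.9
position: [0.6676, 0.1805, 0.2504]
tool_rot: [1.0, 0.021, -0.0, 0.0]
contact_force: [0.0, 0.3, -4.1]
width: 0.06
```

```bash
python3 -m inch '[{"dp":[0,0,0],"dr":[0,0,0]},{"dp":[0,0,0],"dr":[0,0,0]},{"dp":[0,0,-2],"dr":[0,0,0]},{"dp":[0,0,-4],"dr":[0,0,0]},{"dp":[0,0,-5],"dr":[0,0,0]},{"dp":[0,0,-3],"dr":[0,0,0]},{"dp":[-3.3,4.5,0],"dr":[0,0,0]},{"dp":[-3.3,4.5,0],"dr":[0,0,0]}]' 0.9 | head -2
python3 -c "
from h import *
st()
p,P=cloud('wrist')
for r in rects(P,0.08,0.13,(0.6,0.8,0.1,0.3),amin=100): print(*r)
print(1)
for r in rects(P,0.1,0.13,(0.6,0.8,0.1,0.3),amin=100): print(*r)
"
python3 -m inch '[{"dp":[-3.3,4.5,0],"dr":[0,0,0]},{"dp":[-3.3,4.5,0],"dr":[0,0,0]},{"dp":[-3.3,4.5,0],"dr":[0,0,0]},{"dp":[-3.3,4.5,0],"dr":[0,0,0]},{"dp":[-3.3,4.5,0],"dr":[0,0,0]},{"dp":[-3.1,4.4,0],"dr":[0,0,0]},{"dp":[0,0,0],"dr":[0,0,6.6]},{"dp":[0,0,0],"dr":[0,0,6.5]}]' 1 |head -2
python3 -m inch '[{"dp":[0,0,0],"dr":[0,0,0]},{"dp":[0,0,0],"dr":[0,0,0]}]' |head -2
python3 -c "
from h import *
st()
p,P=cloud('wrist'); cv2.imwrite('pics/w7.png',p)
for r in rects(P,0.012,0.13,(0.2,0.9,-0.35,0.05),amin=100): print(*r)
print('jar')
for r in rects(P,0.07,0.09,(0.2,0.55,-0.35,0.0),amin=100): print(*r)
"
```

```text
clock: 28.9
position: [0.6048, 0.0873, 0.3932]
t 28.9 pos [604.8  87.3 393.2] yaw 2.49 zax [ 0.004  0.    -1.   ] F [ 1.5 -1.1  1. ] w 84.1
[160.  123.5] [667.2 181.7] 84 61 2.1 90.9 119.0 5314
1
[155.5 127.5] [666.7 179.6] 45 45 -89.8 117.9 119.3 2217
clock: 29.95
position: [0.4208, -0.1901, 0.3926]
clock: 30.2
position: [0.4212, -0.1889, 0.3916]
t 30.2 pos [ 421.2 -188.9  391.6] yaw -10.55 zax [ 0.001 -0.    -1.   ] F [ 1.6  0.7 -0.2] w 92.9
[87.  29.5] [630.4 -42.3] 186 45 -87.8 54.9 74.6 7135
[154.  151.5] [471.1 -72.2] 105 36 1.3 31.6 33.3 2652
[252. 176.] [ 421.8 -189. ] 84 60 -10.7 50.7 79.0 3589
[332.5 210. ] [ 355.  -283.2] 85 60 9.1 50.4 78.8 2967
[138. 246.] [358.3  -3.2] 65 32 -55.6 22.0 40.9 595
[191. 248.] [329.7 -83.4] 51 46 -12.5 22.4 41.8 941
jar
[250.5 185.5] [ 420.6 -187.1] 45 44 -10.2 78.0 79.4 1308
[341.5 221. ] [ 361. -285.] 46 34 66.5 77.9 79.2 838
```

```bash
python3 -m inch '[{"dp":[0,0,5],"dr":[0,0,0]},{"dp":[0,0,5],"dr":[0,0,0]},{"dp":[0,0,4],"dr":[0,0,0]},{"dp":[0,0,3],"dr":[0,0,0]},{"dp":[0,0,1.1],"dr":[0,0,0]},{"dp":[0,0,0],"dr":[0,0,0]},{"dp":[0,0,0],"dr":[0,0,0]}]' |head -2
python3 -m inch '[{"dp":[0,0,0],"dr":[0,0,0]},{"dp":[0,0,0],"dr":[0,0,0]},{"dp":[0,0,0],"dr":[0,0,0]},{"dp":[0,0,0],"dr":[0,0,0]},{"dp":[0,0,0],"dr":[0,0,0]},{"dp":[0,0,0],"dr":[0,0,0]}]' 0
python3 -m inch '[{"dp":[0,0,-1],"dr":[0,0,0]},{"dp":[0,0,-2],"dr":[0,0,0]},{"dp":[0,0,-3],"dr":[0,0,0]},{"dp":[0,0,-3],"dr":[0,0,0]},{"dp":[0,0,0],"dr":[0,0,-4.4]},{"dp":[0,0,0],"dr":[0,0,-4.4]},{"dp":[0,0,0],"dr":[0,0,-4.3]},{"dp":[0,0,0],"dr":[0,0,0]}]'
```

```text
clock: 31.12
position: [0.4215, -0.1893, 0.2108]
clock: 31.88
position: [0.421, -0.1894, 0.2099]
tool_rot: [0.996, -0.093, 0.0, 0.0]
contact_force: [-0.1, -1.4, 3.9]
width: 0.0601
clock: 32.88
position: [0.4205, -0.1888, 0.2997]
tool_rot: [1.0, 0.021, -0.001, -0.0]
contact_force: [-1.1, -0.1, -3.7]
width: 0.0601
```

```bash
python3 -m inch '[{"dp":[1.6,-1.6,0],"dr":[0,0,0]},{"dp":[3,-3,0],"dr":[0,0,0]},{"dp":[3.6,-3.5,0],"dr":[0,0,0]},{"dp":[3.6,-3.6,0],"dr":[0,0,0]},{"dp":[3.6,-3.6,0],"dr":[0,0,0]},{"dp":[3.6,-3.6,0],"dr":[0,0,0]},{"dp":[3.2,-3.2,0],"dr":[0,0,0]},{"dp":[2.4,-2.3,0],"dr":[0,0,0]}]' |head -2
python3 -m inch '[{"dp":[1.5,-1.5,0],"dr":[0,0,0]},{"dp":[0,0,0],"dr":[0,0,0]},{"dp":[0,0,0],"dr":[0,0,0]},{"dp":[0,0,0],"dr":[0,0,0]}]'
python3 -c "
from h import *
st()"
```

```text
clock: 33.88
position: [0.657, 0.0677, 0.2991]
clock: 34.38
position: [0.6703, 0.079, 0.2997]
tool_rot: [1.0, 0.02, -0.001, 0.001]
contact_force: [0.2, 0.7, -4.7]
width: 0.06
t 34.38 pos [670.3  79.  299.7] yaw 2.29 zax [-0.001 -0.001 -1.   ] F [ 0.2  0.7 -4.7] w 60.0
```

```bash
python3 -m inch '[{"dp":[0,-0.2,1.2],"dr":[0,0,0]},{"dp":[0,0,1.2],"dr":[0,0,0]},{"dp":[0,0,0.5],"dr":[0,0,0]},{"dp":[0,0,0],"dr":[0,0,0]},{"dp":[0,0,0],"dr":[0,0,0]}]' 
python3 -m inch '[{"dp":[0,0,0.5],"dr":[0,0,0]},{"dp":[0,0,0],"dr":[0,0,0]}]'
```

```text
clock: 35.0
position: [0.671, 0.0826, 0.2711]
tool_rot: [1.0, 0.021, 0.0, -0.0]
contact_force: [-0.4, 0.5, -3.4]
width: 0.0597
clock: 35.25
position: [0.6706, 0.0825, 0.2654]
tool_rot: [1.0, 0.021, -0.0, 0.0]
contact_force: [-0.8, 0.2, -3.8]
width: 0.0601
```

```bash
python3 -m inch '[{"dp":[0,0.15,0.3],"dr":[0,0,0]},{"dp":[0,0,0.4],"dr":[0,0,0]},{"dp":[0,0,0],"dr":[0,0,0]}]' 
python3 -m inch '[{"dp":[0,0,0.4],"dr":[0,0,0]},{"dp":[0,0,0.4],"dr":[0,0,0]},{"dp":[0,0,0],"dr":[0,0,0]}]'
```

```text
clock: 35.62
position: [0.6706, 0.0811, 0.2582]
tool_rot: [1.0, 0.021, -0.001, 0.0]
contact_force: [0.8, -0.3, -4.1]
width: 0.06
clock: 36.0
position: [0.6708, 0.0811, 0.2505]
tool_rot: [1.0, 0.021, -0.0, -0.0]
contact_force: [0.3, -0.1, -3.5]
width: 0.0597
```

```bash
python3 -m inch '[{"dp":[0,0,0],"dr":[0,0,0]},{"dp":[0,0,0],"dr":[0,0,0]},{"dp":[0,0,-2],"dr":[0,0,0]},{"dp":[0,0,-4],"dr":[0,0,0]},{"dp":[0,0,-5],"dr":[0,0,0]},{"dp":[0,0,-3],"dr":[0,0,0]},{"dp":[-4.1,4.4,0],"dr":[0,0,0]},{"dp":[-4.1,4.4,0],"dr":[0,0,0]}]' 0.9 | head -2
python3 -c "
from h import *
st()
p,P=cloud('wrist')
for r in rects(P,0.08,0.13,(0.6,0.8,0.0,0.3),amin=100): print(*r)
print(1)
for r in rects(P,0.1,0.13,(0.6,0.8,0.0,0.3),amin=100): print(*r)
"
python3 -m inch '[{"dp":[-4.1,4.4,0],"dr":[0,0,0]},{"dp":[-4.1,4.4,0],"dr":[0,0,0]},{"dp":[-4.1,4.4,0],"dr":[0,0,0]},{"dp":[-4.1,4.4,0],"dr":[0,0,0]},{"dp":[-4.2,4.4,0],"dr":[0,0,0]},{"dp":[-4.2,4.4,0],"dr":[0,0,0]},{"dp":[0,0,0],"dr":[0,0,-8]},{"dp":[0,0,0],"dr":[0,0,-10]}]' 1 |head -2
python3 -m inch '[{"dp":[0,0,0],"dr":[0,0,-10]},{"dp":[0,0,0],"dr":[0,0,-10]},{"dp":[0,0,0],"dr":[0,0,-10]},{"dp":[0,0,0],"dr":[0,0,-10]},{"dp":[0,0,0],"dr":[0,0,-10]},{"dp":[0,0,0],"dr":[0,0,-10]},{"dp":[0,0,0],"dr":[0,0,-10]},{"dp":[0,0,0],"dr":[0,0,-8.6]}]' |head -2
python3 -m inch '[{"dp":[0,0,0],"dr":[0,0,0]},{"dp":[0,0,0],"dr":[0,0,0]}]' |head -2
python3 -c "
from h import *
st(); print(get_state()['qpos'].round(2))
p,P=cloud('wrist'); cv2.imwrite('pics/w8.png',p)
for r in rects(P,0.012,0.13,(0.2,0.9,-0.4,0.05),amin=100): print(*r)
"
```

```text
clock: 37.0
position: [0.5919, -0.0109, 0.3932]
t 37.0 pos [591.9 -10.9 393.2] yaw 2.49 zax [ 0.005 -0.    -1.   ] F [ 0.6 -0.9 -0.5] w 83.5
[ 58. 106.] [666.9 181.4] 84 62 2.4 91.0 118.9 6368
[160. 106.] [671.1  82.3] 84 61 2.4 90.9 119.0 5596
1
[ 47. 108.] [666.4 179.3] 46 46 -46.5 117.7 119.2 2714
[153.  110.5] [668.6  82.6] 45 45 -2.1 117.9 119.3 2333
clock: 38.05
position: [0.3556, -0.2853, 0.3925]
clock: 39.05
position: [0.3563, -0.2846, 0.3924]
clock: 39.3
position: [0.3561, -0.2845, 0.3915]
t 39.3 pos [ 356.1 -284.5  391.5] yaw 98.88 zax [ 0.001 -0.001 -1.   ] F [-0.5  0.5  1.2] w 93.1
[ 1.    0.37 -0.51  1.97  0.23  0.86  0.52]
[252.5  12.5] [ 329.  -102.7] 53 22 8.6 21.9 34.0 799
[382.  14.] [471.7 -81.7] 107 25 7.8 31.1 33.3 2229
[496.5  45.5] [615.3 -97.4] 98 34 -64.9 25.4 48.1 1618
[250.  176.5] [ 354.4 -284.2] 84 60 9.1 50.6 79.0 3733
[463.5 251.5] [ 660.6 -349.7] 73 45 5.7 32.6 50.5 1110
[384. 269.] [ 553.5 -378.6] 14 3 10.6 46.2 76.0 209
[317.  273.5] [ 458.7 -396.3] 46 3 10.1 58.2 90.1 1162
```

```bash
python3 -m inch '[{"dp":[0.1,-0.13,5],"dr":[0,0,0]},{"dp":[0,0,5],"dr":[0,0,0]},{"dp":[0,0,2],"dr":[0,0,0]},{"dp":[0,0,0],"dr":[0,0,0]},{"dp":[0,0,0],"dr":[0,0,0]}]' 1
python3 -m inch '[{"dp":[0,0,0],"dr":[0,0,0]}]'
python3 -c "
from h import *
p,P=cloud('wrist'); cv2.imwrite('pics/w9.png',p)
for r in rects(P,0.046,0.13,(0.2,0.5,-0.4,-0.2),amin=100): print(*r)
"
```

```text
clock: 39.98
position: [0.3551, -0.2839, 0.2717]
tool_rot: [0.65, 0.76, 0.0, 0.001]
contact_force: [-0.4, -0.4, 0.9]
width: 0.0931
clock: 40.1
position: [0.3549, -0.2839, 0.2719]
tool_rot: [0.65, 0.76, 0.0, 0.001]
contact_force: [0.4, -0.0, 0.7]
width: 0.0931
[250. 220.] [ 354.5 -284.4] 84 61 9.0 51.0 78.9 7783
[154.5 257. ] [ 304.5 -287.3] 23 12 -37.7 113.0 129.0 1531
[347.5 257. ] [ 404.1 -271.6] 23 12 56.7 113.0 129.1 1530
[346.5 347. ] [ 460.1 -395.9] 45 3 11.1 52.4 58.4 555
```

View pics/w9.png

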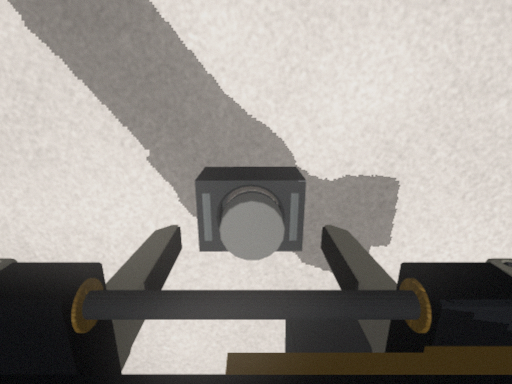

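```bash
python3 -m inch '[{"dp":[0,-0.05,1.8],"dr":[0,0,0]},{"dp":[0,0,1],"dr":[0,0,0]},{"dp":[0,0,0],"dr":[0,0,0]}]' |sed -n '2p;4p'
python3 -m inch '[{"dp":[0,0,1.5],"dr":[0,0,0]},{"dp":[0,0,1.9],"dr":[0,0,0]},{"dp":[0,0,0],"dr":[0,0,0]}]' |sed -n '2p;4p'
python3 -m inch '[{"dp":[0,0,0],"dr":[0,0,0]},{"dp":[0,0,0],"dr":[0,0,0]},{"dp":[0,0,0],"dr":[0,0,0]},{"dp":[0,0,0],"dr":[0,0,0]},{"dp":[0,0,0],"dr":[0,0,0]}]' 0
```

```text
position: [0.3539, -0.2837, 0.2425]
contact_force: [0.6, 0.3, -1.2]
position: [0.354, -0.2836, 0.2084]
contact_force: [0.2, 0.6, 0.2]
clock: 41.52
position: [0.3544, -0.2839, 0.2095]
tool_rot: [0.649, 0.761, 0.0, 0.001]
contact_force: [0.7, 0.3, 6.0]
width: 0.0839
```

```bash
python3 -m inch '[{"dp":[0,0,-1],"dr":[0,0,0]},{"dp":[0,0,-2],"dr":[0,0,0]},{"dp":[0,0,-3],"dr":[0,0,0]},{"dp":[0,0,-3],"dr":[0,0,0]},{"dp":[0,0,0],"dr":[0,0,3.2]},{"dp":[0,0,0],"dr":[0,0,3.2]},{"dp":[1.2,1,0],"dr":[0,0,0]},{"dp":[3,2.1,0],"dr":[0,0,0]}]' 
python3 -m inch '[{"dp":[3.6,2,0],"dr":[0,0,0]},{"dp":[3.7,2,0],"dr":[0,0,0]},{"dp":[3.6,2,0],"dr":[0,0,0]},{"dp":[3.6,2,0],"dr":[0,0,0]},{"dp":[3.6,1.5,0],"dr":[0,0,0]},{"dp":[2.4,1.5,0],"dr":[0,0,0]},{"dp":[1.2,2,0],"dr":[0,0,0]},{"dp":[0,3,0],"dr":[0,0,0]}]' |head -2
python3 -m inch '[{"dp":[0,4,0],"dr":[0,0,0]},{"dp":[-0.4,4,0],"dr":[0,0,0]},{"dp":[-0.4,3,0],"dr":[0,0,0]},{"dp":[0,2,0],"dr":[0,0,0]},{"dp":[0,1,0],"dr":[0,0,0]},{"dp":[0,0,0],"dr":[0,0,0]},{"dp":[0,0,0],"dr":[0,0,0]},{"dp":[0,0,0],"dr":[0,0,0]}]' 
python3 -c "
from h import *
st()"
```

```text
clock: 42.52
position: [0.3828, -0.2405, 0.2985]
tool_rot: [0.692, 0.722, -0.0, -0.0]
contact_force: [0.8, 0.5, -3.0]
width: 0.0836
clock: 43.52
position: [0.5327, -0.0131, 0.2986]
clock: 44.52
position: [0.6726, -0.0179, 0.299]
tool_rot: [0.691, 0.723, -0.0, -0.0]
contact_force: [-0.4, 0.6, -3.0]
width: 0.0836
t 44.52 pos [672.6 -17.9 299. ] yaw 92.63 zax [-0.001 -0.    -1.   ] F [-0.4  0.6 -3. ] w 83.6
```

```bash
python3 -m inch '[{"dp":[-0.1,0.25,1.2],"dr":[0,0,0.2]},{"dp":[0,0,1.2],"dr":[0,0,0]},{"dp":[0,0,0.5],"dr":[0,0,0]},{"dp":[0,0,0],"dr":[0,0,0]},{"dp":[0,0,0],"dr":[0,0,0]}]' 
python3 -m inch '[{"dp":[0,0,0.4],"dr":[0,0,0]},{"dp":[0,0,0],"dr":[0,0,0]}]'
```

```text
clock: 45.15
position: [0.676, -0.0187, 0.2701]
tool_rot: [0.692, 0.722, 0.0, 0.0]
contact_force: [0.3, -0.9, -2.6]
width: 0.0839
clock: 45.4
position: [0.6756, -0.0188, 0.2656]
tool_rot: [0.692, 0.722, -0.0, -0.0]
contact_force: [-0.4, 0.3, -3.1]
width: 0.0838
```

```bash
python3 -m inch '[{"dp":[0,0,0.4],"dr":[0,0,0]},{"dp":[0,0,0.4],"dr":[0,0,0]},{"dp":[0,0,0],"dr":[0,0,0]}]' 
python3 -m inch '[{"dp":[0,0,0.4],"dr":[0,0,0]},{"dp":[0,0,0.3],"dr":[0,0,0]},{"dp":[0,0,0],"dr":[0,0,0]}]'
```

```text
clock: 45.78
position: [0.6756, -0.0189, 0.2572]
tool_rot: [0.692, 0.722, -0.0, -0.0]
contact_force: [-0.9, -0.4, -3.2]
width: 0.0838
clock: 46.15
position: [0.6756, -0.0188, 0.2504]
tool_rot: [0.692, 0.722, -0.0, -0.0]
contact_force: [-0.3, 0.0, -3.5]
width: 0.0836
```

```bash
python3 -m inch '[{"dp":[0,0,0],"dr":[0,0,0]},{"dp":[0,0,0],"dr":[0,0,0]},{"dp":[0,0,0],"dr":[0,0,0]},{"dp":[0,0,-2],"dr":[0,0,0]},{"dp":[0,0,-4],"dr":[0,0,0]},{"dp":[0,0,-5],"dr":[0,0,0]},{"dp":[0,0,-3],"dr":[0,0,0]},{"dp":[0,-4,0],"dr":[0,0,10]}]' 1 
python3 -m inch '[{"dp":[0,0,0],"dr":[0,0,10]},{"dp":[0,0,0],"dr":[0,0,10]},{"dp":[0,0,0],"dr":[0,0,10]},{"dp":[0,0,0],"dr":[0,0,10]},{"dp":[0,0,0],"dr":[0,0,10]},{"dp":[0,0,0],"dr":[0,0,10]},{"dp":[0,0,0],"dr":[0,0,10]},{"dp":[0,0,0],"dr":[0,0,10]}]' |head -2
python3 -m inch '[{"dp":[-5,0,0],"dr":[0,0,1]},{"dp":[-5,0,0],"dr":[0,0,0]},{"dp":[-5,1.5,0],"dr":[0,0,0]},{"dp":[-2,2.5,0],"dr":[0,0,0]},{"dp":[0,0,0],"dr":[0,0,0]},{"dp":[0,0,0],"dr":[0,0,0]}]' |head -2
python3 -c "
from h import *
st()
p,P=cloud('wrist'); cv2.imwrite('pics/w10.png',p)
for r in rects(P,0.012,0.2,(0.2,0.9,-0.6,0.4),amin=100): print(*r)
print('ad')
for r in rects(P,0.083,0.13,(0.6,0.8,-0.1,0.3),amin=100): print(*r)
"
```

```text
clock: 47.15
position: [0.6374, -0.0198, 0.3955]
tool_rot: [0.754, 0.657, 0.005, 0.003]
contact_force: [-1.3, 0.6, -0.7]
width: 0.093
clock: 48.15
position: [0.6358, -0.0201, 0.3926]
clock: 48.9
position: [0.4678, -0.0648, 0.3918]
t 48.9 pos [467.8 -64.8 391.8] yaw 1.48 zax [ 0.003  0.001 -1.   ] F [ 0.4  0.3 -0.1] w 93.3
[166.  30.] [628.9  46.2] 363 48 -87.5 60.4 90.5 18544
[503.5  20.5] [ 648.5 -338.8] 45 14 28.1 28.0 40.8 556
[502.5 166. ] [ 486.3 -390.1] 150 8 9.0 22.0 36.2 1530
[257.5 171.5] [471.5 -71.5] 103 36 1.1 31.7 33.4 2233
[237.5 261. ] [337.4 -47. ] 120 51 78.3 22.3 41.7 2742
ad
[11.  8.] [631.  158.5] 20 12 -85.2 89.5 91.3 310
[94.5  7.5] [633.3  80.6] 61 10 -87.3 90.0 91.7 962
[207.    6.5] [636.3 -19.9] 60 8 -88.4 90.0 91.6 811
```

View pics/w10.png

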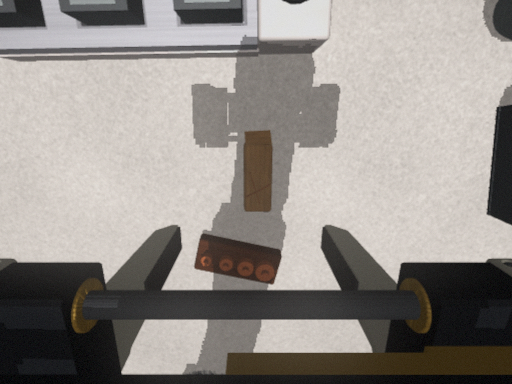

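```bash
python3 -m inch '[{"dp":[-0.3,0.65,5],"dr":[0,0,0]},{"dp":[0,0,5],"dr":[0,0,0]},{"dp":[0,0,5],"dr":[0,0,0]},{"dp":[0,0,3],"dr":[0,0,0]},{"dp":[0,0,2],"dr":[0,0,0]},{"dp":[0,0,0],"dr":[0,0,0]},{"dp":[0,0,0],"dr":[0,0,0]}]' |sed -n '2p;4p'
python3 -m inch '[{"dp":[0,0,0],"dr":[0,0,0]},{"dp":[0,0,0],"dr":[0,0,0]},{"dp":[0,0,0],"dr":[0,0,0]},{"dp":[0,0,0],"dr":[0,0,0]},{"dp":[0,0,0],"dr":[0,0,0]},{"dp":[0,0,0],"dr":[0,0,0]},{"dp":[0,0,0],"dr":[0,0,0]}]' 0
```

```text
position: [0.4649, -0.0716, 0.1912]
contact_force: [0.5, 0.3, 0.0]
clock: 50.7
position: [0.464, -0.0722, 0.1908]
tool_rot: [1.0, 0.012, -0.0, -0.0]
contact_force: [0.4, -0.7, -0.3]
width: 0.0355
```

```bash
python3 -m inch '[{"dp":[0,0,-3],"dr":[0,0,0]},{"dp":[0,0,-5],"dr":[0,0,0]},{"dp":[0,0,-5],"dr":[0,0,0]},{"dp":[0,0,-2],"dr":[0,0,0]},{"dp":[0.3,3,0],"dr":[0,0,0]},{"dp":[0.3,5,0],"dr":[0,0,0]},{"dp":[0.3,5,0],"dr":[0,0,0]},{"dp":[0.3,5,0],"dr":[0,0,0]}]'
python3 -m inch '[{"dp":[0.3,5,0],"dr":[0,0,0]},{"dp":[0.3,5,0],"dr":[0,0,0]},{"dp":[0.3,5,0],"dr":[0,0,0]},{"dp":[0.3,4,0],"dr":[0,0,0]},{"dp":[0,2.4,0],"dr":[0,0,0]},{"dp":[0,0,0],"dr":[0,0,-4.6]},{"dp":[0,0,0],"dr":[0,0,-4.6]},{"dp":[0,0,0],"dr":[0,0,0]}]'
```

```text
clock: 51.7
position: [0.4803, -0.2531, 0.3407]
tool_rot: [1.0, 0.013, -0.0, -0.0]
contact_force: [0.7, 1.3, 0.1]
width: 0.0356
clock: 52.7
position: [0.4975, -0.4654, 0.3402]
tool_rot: [0.996, 0.092, -0.0, -0.001]
contact_force: [-0.1, 0.1, 0.5]
width: 0.0359
```

```bash
python3 -m inch '[{"dp":[0,0,3],"dr":[0,0,0]},{"dp":[0,0,3],"dr":[0,0,0]},{"dp":[0,0,0],"dr":[0,0,0]}]' | sed -n '2p;5p'
python3 -m inch '[{"dp":[0,0,0],"dr":[0,0,0]},{"dp":[0,0,0],"dr":[0,0,0]},{"dp":[0,0,-2],"dr":[0,0,0]},{"dp":[0,0,-5],"dr":[0,0,0]},{"dp":[0,0,-5],"dr":[0,0,5.3]},{"dp":[0,0,0],"dr":[0,0,5.3]},{"dp":[0,0,0],"dr":[0,0,0]}]' 0.7
python3 - <<'E'
from h import *
st()
p,P=cloud("wrist"); cv2.imwrite("pics/w11.png",p)
for r in rects(P,0.002,0.09,(0.42,0.6,-0.54,-0.39),amin=100): print(*r)
E
```

```text
position: [0.497, -0.4645, 0.2779]
width: 0.0355
clock: 53.95
position: [0.4977, -0.4653, 0.4026]
tool_rot: [1.0, 0.001, 0.001, 0.001]
contact_force: [-0.3, -0.2, -0.3]
width: 0.0653
t 53.95 pos [ 497.7 -465.3  402.6] yaw 0.07 zax [ 0.002 -0.002 -1.   ] F [-0.3 -0.2 -0.3] w 65.3
[250.5 178. ] [ 498.7 -464. ] 143 142 -79.5 5.2 83.0 14187
```

View pics/w11.png

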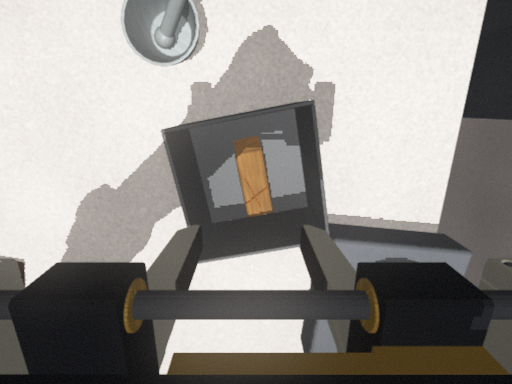

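Carton2 lies flat in the bin (255,178). Now on to carton1.

```bash
python3 -m inch '[{"dp":[0,-5.5,0],"dr":[0,0,0]},{"dp":[0,-5.8,0],"dr":[0,0,0]},{"dp":[0,-5.8,0],"dr":[0,0,0]},{"dp":[0,-5.8,0],"dr":[0,0,0]},{"dp":[0,-5.8,0],"dr":[0,0,0]},{"dp":[0,-5.8,0],"dr":[0,0,0]},{"dp":[0,-5.8,0],"dr":[0,0,0]},{"dp":[0,-5.8,0],"dr":[0,0,0]}]' 1 |head -2
python3 -m inch '[{"dp":[0,-5.8,0],"dr":[0,0,0]},{"dp":[0,-5.8,0],"dr":[0,0,0]},{"dp":[0,-5.8,0],"dr":[0,0,0]},{"dp":[1,-5,0],"dr":[0,0,0]},{"dp":[1.5,-5,0],"dr":[0,0,0]},{"dp":[1,-4,0],"dr":[0,0,0]},{"dp":[0,0,0],"dr":[0,0,9.5]},{"dp":[0,0,0],"dr":[0,0,9.5]}]' |head -2
python3 -m inch '[{"dp":[0,0,0],"dr":[0,0,0]},{"dp":[0,0,0],"dr":[0,0,0]}]' |head -2
python3 - <<'E'
from h import *
st()
p,P=cloud("wrist"); cv2.imwrite("pics/w12.png",p)
for r in rects(P,0.012,0.2,(0.4,0.75,0.2,0.5),amin=100): print(*r)
E
```

```text
clock: 55.0
position: [0.4973, -0.0026, 0.4005]
clock: 56.0
position: [0.5323, 0.3103, 0.3997]
clock: 56.25
position: [0.5325, 0.3095, 0.4005]
t 56.25 pos [532.5 309.5 400.5] yaw -18.82 zax [-0.001 -0.    -1.   ] F [-0.5 -0.2 -0.2] w 93.0
[297.  51.] [656.9 214.1] 117 30 2.4 60.2 110.3 4230
[162. 102.] [652.5 387.7] 86 18 71.2 18.2 20.5 1038
[250.5 166. ] [539.9 308.5] 78 47 -20.0 29.7 31.4 2089
[ 97.  180.5] [588.6 475.8] 60 47 0.2 83.5 120.6 3531
```

View pics/w12.png

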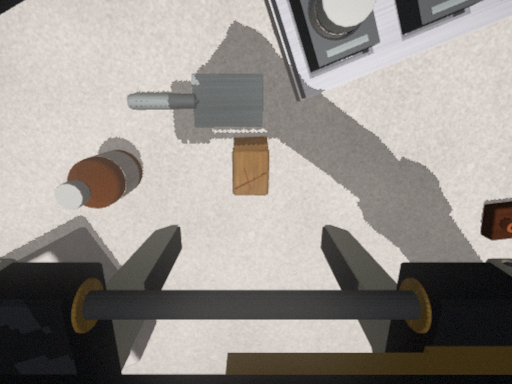

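```bash
python3 -m inch '[{"dp":[0,-0.1,5],"dr":[0,0,0]},{"dp":[0,0,5],"dr":[0,0,0]},{"dp":[0,0,5],"dr":[0,0,0]},{"dp":[0,0,4],"dr":[0,0,0]},{"dp":[0,0,2.1],"dr":[0,0,0]},{"dp":[0,0,0],"dr":[0,0,0]},{"dp":[0,0,0],"dr":[0,0,0]}]' |sed -n '2p;4p'
python3 -m inch '[{"dp":[0,0,0],"dr":[0,0,0]},{"dp":[0,0,0],"dr":[0,0,0]},{"dp":[0,0,0],"dr":[0,0,0]},{"dp":[0,0,0],"dr":[0,0,0]},{"dp":[0,0,0],"dr":[0,0,0]},{"dp":[0,0,0],"dr":[0,0,0]},{"dp":[0,0,0],"dr":[0,0,0]}]' 0
python3 -m inch '[{"dp":[0,0,-3],"dr":[0,0,0]},{"dp":[0,0,-5],"dr":[0,0,0]},{"dp":[0,0,-5],"dr":[0,0,0]},{"dp":[0,0,-4],"dr":[0,0,0]},{"dp":[0,0,0],"dr":[0,0,-9.5]},{"dp":[0,0,0],"dr":[0,0,-9.5]},{"dp":[0,3,0],"dr":[0,0,0]},{"dp":[-0.5,5,0],"dr":[0,0,0]}]'
```

```text
position: [0.5331, 0.3105, 0.1901]
contact_force: [-0.6, 0.7, 0.2]
clock: 58.05
position: [0.5329, 0.3106, 0.1898]
tool_rot: [0.986, -0.165, 0.0, -0.0]
contact_force: [-0.6, -0.4, -0.1]
width: 0.0475
clock: 59.05
position: [0.5276, 0.2314, 0.3595]
tool_rot: [1.0, 0.002, 0.0, -0.001]
contact_force: [0.9, -1.6, -0.6]
width: 0.0477
```

```bash
python3 -m inch '[{"dp":[-0.3,5.6,0],"dr":[0,0,0]},{"dp":[-0.3,5.6,0],"dr":[0,0,0]},{"dp":[-0.3,5.6,0],"dr":[0,0,0]},{"dp":[-0.3,5.6,0],"dr":[0,0,0]},{"dp":[-0.3,5.6,0],"dr":[0,0,0]},{"dp":[-0.3,5.6,0],"dr":[0,0,0]},{"dp":[-0.3,5.6,0],"dr":[0,0,0]},{"dp":[-0.3,5.6,0],"dr":[0,0,0]}]' 
python3 -m inch '[{"dp":[-0.3,5.6,0],"dr":[0,0,0]},{"dp":[0,5.6,0],"dr":[0,0,0]},{"dp":[0,5.6,0],"dr":[0,0,0]},{"dp":[0,4.5,0],"dr":[0,0,0]},{"dp":[0,2.5,0],"dr":[0,0,0]},{"dp":[0,0,0],"dr":[0,0,-5]},{"dp":[0,0,0],"dr":[0,0,-5]},{"dp":[0,0,0],"dr":[0,0,0]}]'
```

```text
clock: 60.05
position: [0.5036, -0.2192, 0.3598]
tool_rot: [1.0, 0.0, 0.0, -0.0]
contact_force: [-0.1, -0.1, 0.0]
width: 0.0475
clock: 61.05
position: [0.5008, -0.4555, 0.3594]
tool_rot: [0.996, 0.087, -0.0, -0.0]
contact_force: [0.1, 1.2, -0.7]
width: 0.0475
```

```bash
python3 -m inch '[{"dp":[0,0.9,3.5],"dr":[0,0,0]},{"dp":[0,0,3.5],"dr":[0,0,0]},{"dp":[0,0,0],"dr":[0,0,0]}]' | sed -n '2p;5p'
python3 -m inch '[{"dp":[0,0,0],"dr":[0,0,0]},{"dp":[0,0,0],"dr":[0,0,0]},{"dp":[0,0,-2],"dr":[0,0,0]},{"dp":[0,0,-5],"dr":[0,0,0]},{"dp":[0,0,-5],"dr":[0,0,5]},{"dp":[0,0,0],"dr":[0,0,5]},{"dp":[0,0,0],"dr":[0,0,0]}]' 0.8
python3 - <<'E'
from h import *
st()
p,P=cloud("wrist"); a,T=cloud("top"); cv2.imwrite("pics/w13.png",np.hstack([p[:300],a[30:330]])[:, :])
cv2.imwrite("pics/w13.png",cv2.resize(np.hstack([p[:300],a[30:330]]),(800,234)))
for r in rects(T,0.012,0.3,(0.2,0.8,-0.6,0.55)): print(*r)
E
```

```text
position: [0.5017, -0.4635, 0.2865]
width: 0.0478
clock: 62.3
position: [0.5027, -0.4641, 0.4118]
tool_rot: [1.0, 0.001, 0.001, 0.001]
contact_force: [0.2, -0.0, -1.0]
width: 0.0743
t 62.3 pos [ 502.7 -464.1  411.8] yaw 0.07 zax [ 0.002 -0.002 -1.   ] F [ 0.2 -0.  -1. ] w 74.3
[244. 144.] [671.8  46.2] 362 136 -87.6 68.2 119.1 5572
[381.5 146. ] [ 666.4 -369.8] 84 83 1.5 42.4 79.1 501
[132.  149.5] [652.8 386.4] 85 19 72.7 17.8 24.2 151
[ 96. 168.] [585.3 475.6] 60 50 -32.1 81.3 121.8 471
[415.  203.5] [ 499.7 -464.3] 153 150 -79.7 69.3 112.5 1089
[415. 204.] [ 496.6 -470.5] 114 49 5.0 56.6 69.1 573
[ 67. 244.] [363.1 544.7] 59 10 -0.1 52.9 82.2 202
[272.5 256.5] [337.7 -48.5] 120 50 78.6 22.8 41.5 694
[459.5 290.5] [ 246.5 -577.7] 90 44 -0.1 60.1 65.5 307
```

View pics/w13.png

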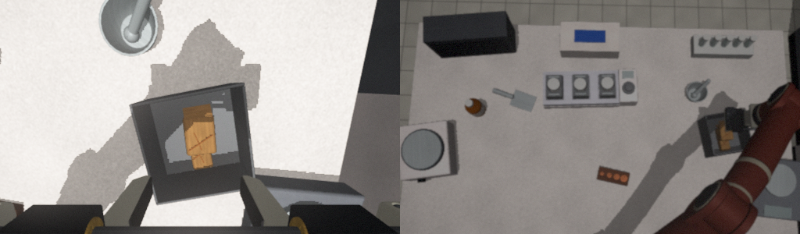

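```bash
python3 -m inch '[{"dp":[2,-4,0],"dr":[0,0,0]},{"dp":[3,-5.5,0],"dr":[0,0,0]},{"dp":[3,-5.5,0],"dr":[0,0,0]},{"dp":[3,-5.5,0],"dr":[0,0,0]},{"dp":[3,-5.5,0],"dr":[0,0,0]},{"dp":[2.2,-5.5,0],"dr":[0,0,0]},{"dp":[0,-4.5,0],"dr":[0,0,0]},{"dp":[0,0,0],"dr":[0,0,0]}]' 0 
python3 -m inch '[{"dp":[0,0,0],"dr":[0,0,0]},{"dp":[0,0,0],"dr":[0,0,0]}]' | head -2
python3 - <<'E'
from h import *
st()
p,P=cloud("wrist"); np.save('w14.npy',P)
for r in rects(P,0.084,0.12,(0.58,0.8,-0.2,-0.06),amin=50): print(*r)
for r in rects(P,0.0945,0.12,(0.58,0.8,-0.2,-0.06),amin=50): print('hi',*r)
for Q in (np.load('w5.npy'),P):
  m=np.hypot(Q[...,0]-.6667,Q[...,1]+.0979)<.03
  print(np.histogram(Q[m][:,2],bins=np.arange(.07,.104,.002)))
E
```

```text
clock: 63.4
position: [0.6648, -0.0985, 0.4089]
tool_rot: [1.0, 0.005, -0.001, -0.002]
contact_force: [0.3, 0.3, 0.1]
width: 0.0017
clock: 63.65
position: [0.6639, -0.1074, 0.4095]
t 63.65 pos [ 663.9 -107.4  409.5] yaw -0.18 zax [-0.001 -0.002 -1.   ] F [ 0.2 -1.3  0.3] w 0.7
[244.  179.5] [667.4 -98.7] 47 46 -89.6 88.4 97.8 1329
hi [243.5 182.5] [667.1 -98.8] 30 30 -80.2 96.9 98.3 600
(array([  0,  31, 523,  93,  34,  48,  41, 118, 568,  88,  38,  42,  96,
       567,  56,   0]), array([0.07 , 0.072, 0.074, 0.076, 0.078, 0.08 , 0.082, 0.084, 0.086,
       0.088, 0.09 , 0.092, 0.094, 0.096, 0.098, 0.1  , 0.102]))
(array([  0,  43, 525,  67,  12,  15,   5,  88, 546,  63,  11,  13,  98,
       484,  26,   0]), array([0.07 , 0.072, 0.074, 0.076, 0.078, 0.08 , 0.082, 0.084, 0.086,
       0.088, 0.09 , 0.092, 0.094, 0.096, 0.098, 0.1  , 0.102]))
```

```bash
python3 -m inch '[{"dp":[0.3,-0.85,5],"dr":[0,0,0]},{"dp":[0,0,4],"dr":[0,0,0]},{"dp":[0,0,2.4],"dr":[0,0,0]},{"dp":[0,0,0],"dr":[0,0,0]},{"dp":[0,0,0],"dr":[0,0,0]}]' |sed -n '2p;4p'
python3 -m inch '[{"dp":[0,0,0.5],"dr":[0,0,0]},{"dp":[0,0,0.4],"dr":[0,0,0]},{"dp":[0,0,0],"dr":[0,0,0]}]'|sed -n '2p;4p'
```

```text
position: [0.6677, -0.0972, 0.2971]
contact_force: [-0.4, 0.1, 0.2]
position: [0.6671, -0.0962, 0.2867]
contact_force: [0.6, -0.3, 0.4]
```

```bash
python3 -m inch '[{"dp":[0,0.2,0.4],"dr":[0,0,0]},{"dp":[0,0,0.3],"dr":[0,0,0]},{"dp":[0,0,0],"dr":[0,0,0]}]'|sed -n '2p;4p'
python3 -m inch '[{"dp":[0,0,0.2],"dr":[0,0,0]},{"dp":[0,0,0],"dr":[0,0,0]}]'|sed -n '2p;4p'
```

```text
position: [0.6675, -0.0983, 0.2802]
contact_force: [-0.4, -0.0, 3.5]
position: [0.6675, -0.0983, 0.2782]
contact_force: [-1.0, 0.1, 5.1]
```

```bash
python3 -m inch '[{"dp":[0,0,0.1],"dr":[0,0,0]},{"dp":[0,0,0.1],"dr":[0,0,0]},{"dp":[0,0,0],"dr":[0,0,0]}]'|sed -n '2p;4p'
python3 -m inch '[{"dp":[0,0,-1],"dr":[0,0,0]},{"dp":[0,0,-3],"dr":[0,0,0]},{"dp":[0,0,-5],"dr":[0,0,0]},{"dp":[0,0,-5],"dr":[0,0,0]},{"dp":[-5,0,0],"dr":[0,0,0]},{"dp":[-5,0,0],"dr":[0,0,0]},{"dp":[-5,0,0],"dr":[0,0,0]},{"dp":[0,0,0],"dr":[0,0,0]}]'
python3 - <<'E'
from h import *
st()
p,P=cloud("wrist"); a,T=cloud("top"); cv2.imwrite("pics/w15.png",cv2.resize(np.hstack([p[:300],a[30:330]]),(800,234)))
for r in rects(P,0.083,0.13,(0.58,0.8,-0.2,0.3),amin=50): print(*r)
for r in rects(T,0.083,0.13,(0.58,0.8,-0.2,0.3),amin=20): print('top',*r)
for r in rects(T,0.012,0.1,(0.42,0.58,-0.55,-0.38)): print('bin',*r)
E
```

```text
position: [0.6674, -0.0983, 0.2774]
contact_force: [-2.1, 0.8, 9.6]
clock: 66.7
position: [0.5131, -0.0988, 0.4148]
tool_rot: [1.0, -0.001, -0.003, -0.0]
contact_force: [-0.1, 0.3, 1.6]
width: 0.0001
t 66.7 pos [513.1 -98.8 414.8] yaw -0.09 zax [-0.007  0.    -1.   ] F [-0.1  0.3  1.6] w 0.1
[62.5 36.5] [659.6  81.5] 62 62 -87.5 104.1 119.1 4968
[168.5  34.5] [662.  -18.7] 61 58 -87.5 97.1 119.1 4083
[252.   29.5] [666.1 -98.8] 47 47 1.3 88.5 98.2 2054
[ 6.5 54.5] [643.4 150.7] 38 10 -10.9 87.8 90.9 287
top [231.  139.5] [671.6  80.9] 86 59 3.2 91.9 121.6 560
top [265.5 139.5] [674.9 -20.3] 85 59 0.8 92.6 121.3 558
top [197.5 140.5] [667.5 178.8] 85 58 2.3 92.2 121.2 549
top [289. 142.] [670.8 -86.7] 43 18 -20.2 88.6 98.0 61
bin [410.5 178. ] [ 568.8 -446.6] 119 2 -79.3 60.7 98.2 140
bin [438.5 197.5] [ 512.4 -535.5] 138 7 10.1 58.0 97.0 570
bin [415. 204.] [ 498.1 -481.9] 113 71 6.9 60.4 70.0 696
bin [391.  207.5] [ 485.8 -392.3] 133 6 10.3 57.3 97.2 413
```

View pics/w15.png

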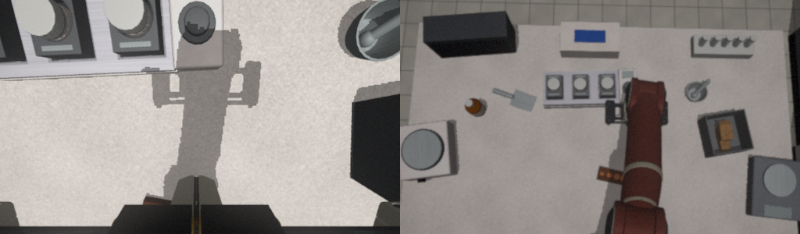

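```bash
python3 -m inch '[{"dp":[0,0,0],"dr":[0,0,0]},{"dp":[0,0,0],"dr":[0,0,0]}]' | head -1; python3 -c "
from station import *
print(hand_in())"
```

```text
clock: 67.05
the job is handed in; nothing more can be done
None
```

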